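Pile the filter plates and hold the sprung retaining arm over them

TASK

Lay the two loose filter plates flat on the plate that is bolted in the green fixture, one on top of the other, so that all three make one square pile with flush edges. Then, using the black post on its end, swing the yellow spring-loaded retaining arm round over the pile until it is against its stop, and finish while still holding it there against its spring so that a colleague can fit the locking bolt. Leave the socket rail, the jar and the spanner where they are.

Things in the scene. Friction and masses are not known exactly. Their poses are not given: they have to be found in the camera images.
- base_plate (a point): Centre of the filter plate bolted flat on the green fixture base (base 130 x 245 x 10 mm, fixed to the bench; only its place and turn on the bench vary). This plate measures 56 mm along its x, 110 mm along its y, 14 mm thick; its top is 7 mm above this point, 24 mm above the bench. Bottom of the pile: the next two plates' centres belong 14 mm and 28 mm above this point.
- filter_a_center (a point): Centre of a loose filter plate lying flat on the bench: aluminium slab with a dark mesh on top, 56 mm along x, 110 mm along y, 14 mm thick, about 0.2 kg. z up. The two loose plates are alike and may go in either order, either way round.
- filter_b_center (a point): Centre of the other loose filter plate, same size and kind.
- retainer (a joint): Angle of the yellow retaining arm about its upright pivot (rad). 0 = resting, pointing along the -x direction of base_plate; it grows anticlockwise seen from above; 1.571 = at its stop, arm pointing along -y of base_plate, the post right above base_plate. A spring always drives it back to 0: about 1.7 N at the post at rest, rising to about 8 N at the stop; it does not latch and swings back if released.
- pivot (a point): On the arm's upright pivot axis, at mid thickness of the arm, 67 mm above the bench; fixed to the base, 120 mm from base_plate along its +y. Pivot body of 42 mm diameter (foot 48 mm); the red upright lug beside it, 74 mm tall, is the stop.
- post (a point): Centre of the upright black post on the arm's free end, 120 mm from the pivot axis: round, 18 mm diameter, 42 mm tall, from 72 mm to 114 mm above the bench; moves with the arm. The yellow arm below it is 22 mm wide (a 30 mm disc under the post), from 62 to 72 mm above the bench, so it passes 10 mm over the finished pile (top 52 mm). Its frame turns with the arm: x points from post to pivot.
- socket_rail: Bystander: black rail 130 x 22 mm with six steel sockets, 34 mm tall; origin under its centre, long axis x.
- paste_jar: Bystander: closed jar, 52 mm diameter, 58 mm tall; origin under its centre.
- spanner: Bystander: steel spanner, about 160 mm long along its x, lying flat; origin under its middle.
There are look-alikes about, which are no part of the job. Leave any purple look-alike of the part that bears filter_b_center alone.

How it is judged:
By the outcome, as a careful person would: the job done as asked, in the order asked, and still so for the second after the job is handed in, while the arm keeps its last pose, push and grip.
It also fails if it takes over 72 s, if anything falls off the work surface, if the arm or the gripper's body presses on something with over 40 N, if the wrist force passes 120 N, or if a joint passes its speed limit or range.

ROBOT

A 6-joint arm with a two-finger parallel gripper is mounted at the origin on the work surface. World frame = base frame: x ahead of the robot, y to its left, z up, the work surface at z = 0. Lengths are in mm, angles in rad, forces in N, time in s.
With the tool pointing down it reaches from about 375 to 900 mm from the base axis. Payload 3.1 kg.
Tool frame: the origin (TCP) lies at the very end of the fingers, on their centre line; the grasp point (between the pads) lies 19 mm behind it; x points along the fingers, z is the direction in which the jaws open and shut, and the axes are right-handed (so a half turn about x gives the same grasp; the last joint's range is limited). The gripper opens to 85 mm and grips with 20 to 120 N. Pads are 22 mm wide; open, the fingers measure 114 mm over their backs; the gripper's body (76 mm by 85 mm) begins 54 mm behind the grasp point. The pads swing forward as they close: fully open they stand 13 mm farther back than shut.
Start: joints at [0.972, 0.527, 1.433, -0, 1.181, -0.178], TCP at [255.265, 570.47, 192.41] pointing down, gripper open.
Joint ranges: [-3.08, 3.08], [-0.75, 2.2], [0.22, 2.44], [-1.43, 4.57], [0, 2.65], [-2.85, 2.85]. Speed limits (rad/s): [2.79, 2.79, 3.14, 3.14, 3.14, 3.14].

INTERFACE

Orientations are given as a unit quaternion [x, y, z, w].
In Python, from station import status, viewer, env, finder gives the robot as it stands.
- The arm moves only by the tool send_rows, never from a script. Its arguments are lists of equal length, an entry for each row: "fingers": the finger opening in m, from 0 to 0.0854; "dp": the shift along the tool's x, y, z in m, a list of three; "angular": the turn, a rotation vector about the tool's x, y, z in degrees, a list of three. In form: {"fingers": [fingers, ...], "dp": [[dx, dy, dz], ...], "angular": [[ax, ay, az], ...]}. A call has 1 to 10 rows; each row is the pose to reach, as a shift and turn from the pose commanded when the call began, along the tool's axes at that moment; what a row does not reach only later rows make up. A row lasts 1/10 s, in which the tool goes at most 50 mm and 8.59 degrees, less where a joint would pass 70% of its speed; a pose out of reach is approached as far as the arm can. A call with a gripper value outside its range is refused whole. The fingers move at their own pace and stop on an object; "force" is the grip in N (left out, the last holds). Time passes only in rows, so rows that repeat a pose let the fingers close. It gives the time, the measured TCP pose, the force and the opening at its end, in the units of the state.
- status.get_obs(): the state, without advancing time (a new reading comes with each control period).
- viewer.read_camera(name): name is "scene" or "top"; returns a dict with "img" (384x512x3 uint8, blue, green, red), "depth" (384x512 float32, mm along the optical axis (not along the pixel's ray), 0 where there is no reading), "camera_matrix" (3x3 intrinsics, pixels), "xyz" and "orientation" of the camera in the world. Camera axes: x right, y down, z forward; pixel columns grow to the right and rows downward; lengths in mm; the calibration is good to about 2 mm. A picture is of the moment at which its call begins.
- env.job_done(): hands the job in, once; it reports no verdict.
Trained networks look in a picture, given as the dict that the camera call returned (one of the last four; its "shot" number tells which), for a name from the list of things; names that differ only in an ending like _2 or _b are one class to them, and where a whole thing is asked for, a point or a joint stands for the part that bears it (a point fixed in the world has none). Each returns a list of dicts, best first, with "confidence" (0 to 1); they miss things now and then, are a little off and sometimes report something else, mostly with a low value. They report only what shows in the picture. A call takes as long as a camera call. They do not tell look-alikes from the thing itself.
- finder.outline_of(name, picture): "mask" (384x512 bool, what is visible of it) and "extent" ([left, top, right, bottom] in pixels, round what is visible of it).
The state is a dict: "clock": time; "q": joint angles; "dq": joint speeds; "joint_efforts": joint torques, N m; "position": TCP position; "ee_rot": TCP orientation; "force": force on the tool from outside, world axes, zero at the start; "torque": the same for the moment, N m; "opening": finger opening in mm.
Only numpy, scipy, OpenCV 4.12 (cv2) and the standard library are available. Lean on these libraries where they do the work, as an engineer would, in place of code of your own. Each camera call takes 0.05 s, during which the arm holds its last target.

## Working session

There is one attempt and no reset: what is moved stays moved. The work goes in short steps, Python scripts to look and compute and a tool call to move; the robot and the scene stay as the last step left them, time stands still between calls to the robot, and variables do not carry over. Pictures are saved under pics/ and viewed, and the job is handed in when it is done.

Besides the shell and the picture viewer there is one more tool, called after "Call:" in YAML: its name, and indented under it one key for each argument. send_rows: Moves the arm, as the interface text tells. Its arguments: {"type":"object","properties":{"fingers":{"type":"array","items":{"type":"number"}},"dp":{"type":"array","items":{"type":"array","items":{"type":"number"}}},"angular":{"type":"array","items":{"type":"array","items":{"type":"number"}}},"force":{"type":"number"}},"required":["fingers","dp","angular"]}

```bash
mkdir -p pics; ls; cat > h.py <<'E'
import numpy as np, cv2, pickle
from scipy.spatial.transform import Rotation as R
def world(p,u,v,d=None):
    K=np.array(p["camera_matrix"]); d=p["depth"][v,u] if d is None else d
    c=np.stack([(u-K[0,2])*d/K[0,0],(v-K[1,2])*d/K[1,1],d*np.ones_like(u,float)],-1)
    return c@R.from_quat(p["orientation"]).as_matrix().T+np.array(p["xyz"])
def cloud(p):
    v,u=np.mgrid[0:384,0:512]; return world(p,u.ravel(),v.ravel()).reshape(384,512,3)
E
python3 - <<'E'
from h import *
from station import status, viewer, env, finder
print(status.get_obs())
for n in ["scene","top"]:
    p=viewer.read_camera(n); cv2.imwrite(f"pics/{n}0.png",cv2.resize(p["img"],None,fx=1.5,fy=1.5)); pickle.dump(p,open(f"{n}0.pkl","wb"))
    print(n,p["xyz"],p["orientation"],p["camera_matrix"])
    for k in ["base_plate","filter_a_center","filter_b_center","retainer","post"]:
        try:
            for r in finder.outline_of(k,p): print(n,k,round(r["confidence"],2),r["extent"],int(r["mask"].sum()))
        except Exception as e: print(k,e)
E
```

```text
pics
{'clock': 0.0, 'q': array([ 9.71465638e-01,  5.28480081e-01,  1.43389390e+00,  1.46106476e-05,
        1.18142420e+00, -1.78482085e-01]), 'dq': array([-0.00086749, -0.00162145,  0.00100394, -0.00041909,  0.00084479,
        0.00107876]), 'joint_efforts': array([ 1.43059115e-03, -4.42354989e+01, -1.78024471e+01, -1.32986656e-04,
        8.38312990e-03,  1.62731942e-05]), 'position': array([254.83292404, 569.80892795, 191.42785284]), 'ee_rot': array([-0.3848286 ,  0.59413045,  0.38423514,  0.5926882 ]), 'force': array([ 0.59504579, -0.01881265,  1.02710712]), 'torque': array([ 0.01645036, -0.01654641,  0.026356  ]), 'opening': 85.50992137136684}
scene [1170.24286656 -428.07419262  737.39152621] [ 0.81062331  0.42445325 -0.18984956 -0.35593037] [[412.26154399   0.         254.30873214]
 [  0.         412.26154399 189.29038696]
 [  0.           0.           1.        ]]
scene base_plate 0.65 [246.4, 116.4, 339.7, 219.1] 3533
scene filter_a_center 0.96 [113.0, 203.8, 160.7, 230.6] 894
scene filter_b_center 0.87 [145.5, 243.7, 205.1, 281.6] 1258
scene filter_b_center 0.82 [218.2, 225.9, 269.3, 259.2] 1071
scene filter_b_center 0.69 [147.3, 305.9, 210.7, 340.8] 1744
scene retainer 0.86 [278.2, 116.2, 324.3, 152.0] 483
scene post 0.56 [276.7, 114.7, 325.9, 153.7] 432
top [ 454.13622006  -37.40453424 1134.50304137] [-0.70487995  0.70596513 -0.03816809  0.05745162] [[424.45182182   0.         259.07059717]
 [  0.         424.45182182 191.6605348 ]
 [  0.           0.           1.        ]]
top base_plate 0.79 [162.4, 183.5, 257.8, 276.0] 4857
top filter_a_center 0.83 [335.3, 245.6, 387.5, 280.8] 959
top filter_b_center 0.88 [271.5, 167.1, 317.7, 194.2] 911
top filter_b_center 0.79 [334.9, 181.8, 377.7, 205.8] 869
top filter_b_center 0.68 [349.8, 123.6, 395.9, 161.4] 912
top retainer 0.83 [166.3, 212.4, 184.7, 277.6] 628
top post 0.84 [164.6, 212.6, 185.0, 278.0] 716
```

View pics/scene0.png

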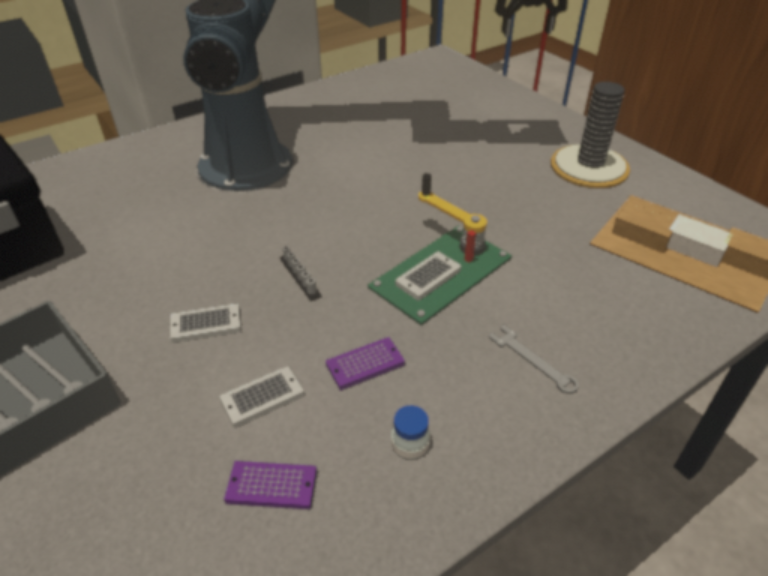

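View pics/top0.png

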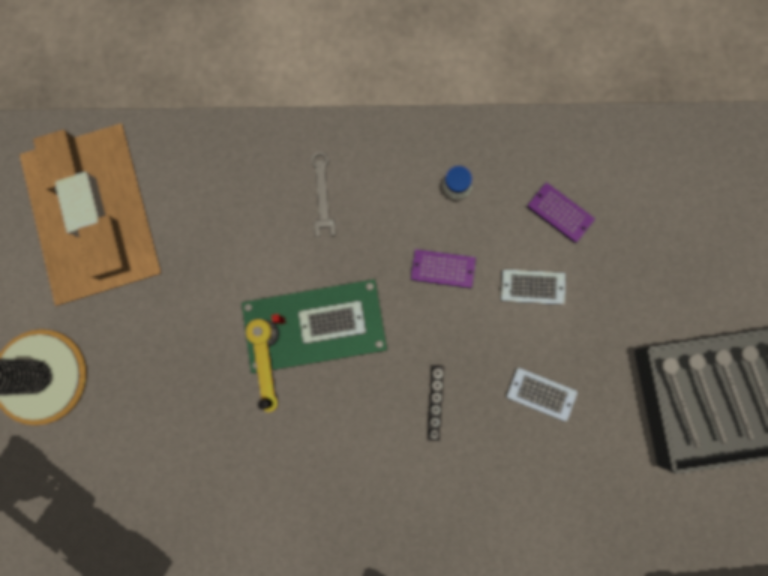

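```bash
python3 - <<'E'
from h import *
t=pickle.load(open("top0.pkl","rb"));s=pickle.load(open("scene0.pkl","rb"))
def crop(p,b,k): 
    return cv2.resize(p["img"][b[1]:b[3],b[0]:b[2]],(390,290),interpolation=cv2.INTER_NEAREST)
a=np.vstack([np.hstack([crop(t,(155,180,265,262),0),crop(t,(330,175,395,224),0)]),np.hstack([crop(t,(330,235,395,284),0),crop(s,(110,195,210,270),0)])])
cv2.imwrite("pics/crop0.png",a)
c=cloud(t)
for u,v in [(355,191),(361,263),(221,215),(172,220),(176,269),(290,250),(291,268),(305,120),(214,130)]: print(u,v,c[v,u].round(1))
c=cloud(s)
for u,v in [(137,214),(175,263),(286,182)]: print(u,v,c[v,u].round(1))
E
```

```text
355 191 [ 607.4 -260.5   16.2]
361 263 [ 419.4 -271.6    9.9]
221 215 [543.9  93.1  23.8]
172 220 [527.2 209.6  78.1]
176 269 [408.  188.2 114.8]
290 250 [452.8 -86.7  33.8]
291 268 [406.6 -89.6  16.4]
305 120 [ 788.5 -127.7   60.8]
214 130 [779.2 117.4   5.9]
137 214 [ 424.8 -268.1   13.3]
175 263 [ 613.  -258.8   13.7]
286 182 [550.2  95.   25. ]
```

View pics/crop0.png

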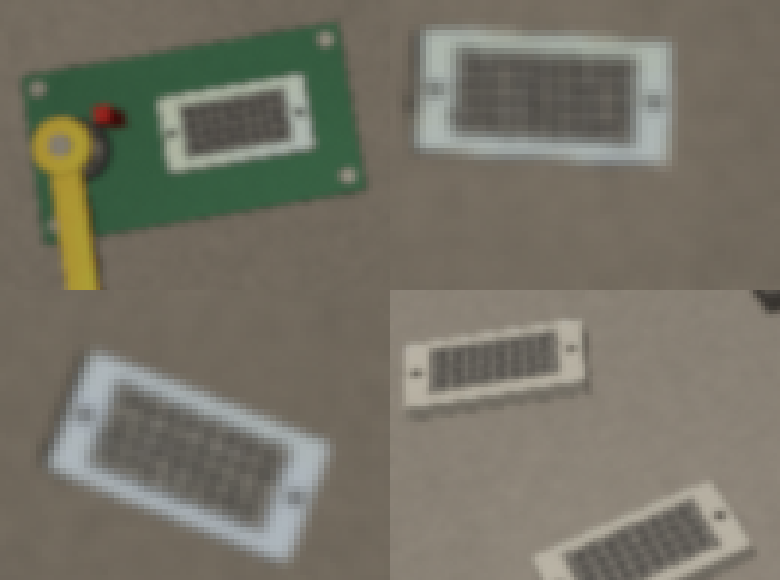

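```bash
cat >> h.py <<'E'
from scipy.optimize import least_squares
from scipy.special import erf
def rays(p,z):
    K=np.array(p["camera_matrix"]); v,u=np.mgrid[0:384,0:512]
    d=np.stack([(u-K[0,2])/K[0,0],(v-K[1,2])/K[1,1],np.ones(u.shape)],-1)@R.from_quat(p["orientation"]).as_matrix().T
    o=np.array(p["xyz"]); return o+d*((z-o[2])/d[...,2])[...,None]
def sd(P,x,y,a,hx=28,hy=55):
    dx=P[...,0]-x; dy=P[...,1]-y
    lx=np.cos(a)*dx+np.sin(a)*dy; ly=-np.sin(a)*dx+np.cos(a)*dy
    qx=abs(lx)-hx; qy=abs(ly)-hy
    return np.hypot(np.maximum(qx,0),np.maximum(qy,0))+np.minimum(np.maximum(qx,qy),0)
def fit(p,z,x,y,a,ch=(0,2),ins=6,out=8,iters=6):
    P=rays(p,z)[...,:2]; g=p["img"].astype(float)
    g=g[...,list(ch)].mean(-1); s=2.
    for i in range(iters):
        s0=sd(P,x,y,a); o=out if i>1 else 14; m=(s0>-ins)&(s0<o)
        Pm,gm=P[m],g[m]
        def f(q,full=False):
            e=erf(-sd(Pm,*q[:3])/abs(q[3])); A=np.stack([e,np.ones_like(e)],1)
            c=np.linalg.lstsq(A,gm,rcond=None)[0]; return A@c-gm
        r=least_squares(f,[x,y,a,s],x_scale=[1,1,.02,1],loss="soft_l1",f_scale=8)
        x,y,a,s=r.x
    return np.array([x,y,a,s,np.sqrt(np.mean(f(r.x)**2))])
E
python3 - <<'E'
from h import *
t=pickle.load(open("top0.pkl","rb"));s=pickle.load(open("scene0.pkl","rb"))
for n,z,x,y,a in [("base",24,545,93,0.15),("A",14,610,-260,0),("B",14,420,-270,-.3)]:
  for p in (t,s):
    for a0 in (a,-a):
      print(n,fit(p,z,x,y,a0).round(3))
E
```

```text
base [5.45934e+02 9.31040e+01 1.69000e-01 4.02600e+00 6.47200e+00]
base [5.45934e+02 9.31040e+01 1.69000e-01 4.02600e+00 6.47200e+00]
base [5.47168e+02 9.47140e+01 1.68000e-01 6.00600e+00 8.67400e+00]
base [5.47168e+02 9.47140e+01 1.68000e-01 6.00600e+00 8.67400e+00]
A [ 6.08529e+02 -2.62634e+02 -6.70000e-02  2.76500e+00  6.24700e+00]
A [ 6.08529e+02 -2.62634e+02 -6.70000e-02  2.76500e+00  6.24700e+00]
A [ 6.08313e+02 -2.59144e+02 -6.50000e-02  2.25600e+00  9.01200e+00]
A [ 6.08313e+02 -2.59144e+02 -6.50000e-02  2.25600e+00  9.01200e+00]
B [ 4.2055e+02 -2.7150e+02 -3.8500e-01  2.8640e+00  5.2930e+00]
B [ 4.2055e+02 -2.7150e+02 -3.8500e-01 -2.8640e+00  5.2930e+00]
B [ 4.20820e+02 -2.69309e+02 -3.86000e-01  2.61300e+00  8.17600e+00]
B [ 4.20820e+02 -2.69309e+02 -3.86000e-01  2.61300e+00  8.17600e+00]
```

```bash
cat >> h.py <<'E'
def delta(pos,yaw,o):
    """dp (m), angular(deg) to get tool down at pos(mm) with tool z along yaw (mod pi nearest)"""
    M=R.from_quat(o["ee_rot"]); p=np.array(o["position"])
    best=None
    for y in (yaw,yaw+np.pi):
        z=np.array([np.cos(y),np.sin(y),0]); x=np.array([0,0,-1.]); T=R.from_matrix(np.stack([x,np.cross(z,x),z],1))
        r=(M.inv()*T).as_rotvec(degrees=True)
        if best is None or np.linalg.norm(r)<np.linalg.norm(best): best=r
    return (M.inv().apply(np.array(pos)-p)/1000).round(4), best.round(2)
def show(pos,yaw):
    from station import status
    o=status.get_obs(); print("t",round(o["clock"],2),"pos",o["position"].round(1),"F",o["force"].round(1),"open",round(o["opening"],1),"q",o["q"].round(2)); 
    z=R.from_quat(o["ee_rot"]).as_matrix()[:,2]; print("yaw",np.arctan2(z[1],z[0]).round(3)); print(*delta(pos,yaw,o))
E
python3 - <<'E'
from h import *
for n in("top0","scene0"):
  t=pickle.load(open(n+".pkl","rb"));c=cloud(t)
  for lo in range(-450,600,50):
    m=(c[...,1]>=lo)&(c[...,1]<lo+50)&(c[...,0]>150)&(c[...,0]<900)&(t["depth"]>0)
    if m.any():
        i=np.argmax(np.where(m,c[...,2],-9)); print(lo,c.reshape(-1,3)[i].round(),end=";")
  print()
show([608.5,-261,120],-.066)
show([420.7,-270.4,120],-.3855)
show([546.5,94,150],.1685)
E
```

```text
-450 [ 499. -442.   74.];-400 [ 736. -367.   19.];-350 [ 714. -347.   21.];-300 [ 617. -276.   20.];-250 [ 594. -225.   21.];-200 [ 789. -151.   59.];-150 [ 787. -135.   64.];-100 [403. -86.  39.];-50 [627. -49.  17.];0 [543.  40.  27.];50 [530.  58.  30.];100 [525. 113.  30.];150 [406. 188. 116.];200 [529. 206.  83.];250 [566. 253.  12.];300 [421. 311.   7.];350 [710. 358.   7.];400 [652. 437.  10.];450 [653. 475.  52.];500 [653. 522.  53.];550 [453. 585. 165.];
-450 [ 436. -446.   72.];-400 [ 712. -355.   16.];-350 [ 726. -310.   19.];-300 [ 763. -295.   18.];-250 [ 406. -249.   18.];-200 [ 794. -150.   57.];-150 [ 804. -116.   61.];-100 [401. -88.  38.];-50 [662. -50.  15.];0 [538.  46.  27.];50 [557.  86.  28.];100 [542. 118.  29.];150 [415. 184. 117.];200 [409. 203. 113.];250 [569. 252.  15.];300 [648. 316.   6.];350 [545. 354.   7.];400 [689. 433.  10.];450 [237. 500. 318.];500 [245. 507. 322.];550 [285. 585. 318.];
t 0.6 pos [255.3 570.5 192.5] F [-0.4 -0.4  0.5] open 85.6 q [ 0.97  0.53  1.43 -0.    1.18 -0.18]
yaw 1.15
[ 0.0724 -0.6621 -0.6146] [ 6.967e+01  1.000e-02 -0.000e+00]
t 0.6 pos [255.3 570.5 192.5] F [-0.4 -0.4  0.5] open 85.6 q [ 0.97  0.53  1.43 -0.    1.18 -0.18]
yaw 1.15
[ 0.0724 -0.4945 -0.6999] [87.98  0.   -0.  ]
t 0.6 pos [255.3 570.5 192.5] F [-0.4 -0.4  0.5] open 85.6 q [ 0.97  0.53  1.43 -0.    1.18 -0.18]
yaw 1.15
[ 0.0424 -0.4605 -0.3159] [ 5.623e+01  1.000e-02 -0.000e+00]
```

Call:
send_rows:
  fingers: [0.085,0.085,0.085,0.085,0.085,0.085,0.085,0.085,0.085,0.085]
  dp:
    - [0.02,-0.662,-0.615]
    - [0.02,-0.662,-0.615]
    - [0.02,-0.662,-0.615]
    - [0.02,-0.662,-0.615]
    - [0.02,-0.662,-0.615]
    - [0.02,-0.662,-0.615]
    - [0.02,-0.662,-0.615]
    - [0.02,-0.662,-0.615]
    - [0.02,-0.662,-0.615]
    - [0.02,-0.662,-0.615]
  angular:
    - [69.7,0,0]
    - [69.7,0,0]
    - [69.7,0,0]
    - [69.7,0,0]
    - [69.7,0,0]
    - [69.7,0,0]
    - [69.7,0,0]
    - [69.7,0,0]
    - [69.7,0,0]
    - [69.7,0,0]
  force: 40

```text
clock: 1.6
position: [451.3, 108.4, 181.7]
ee_rot: [0.024, 0.706, -0.024, 0.707]
force: [-0.2, 1.3, -0.3]
opening: 84.9
```

```bash
python3 -c "
from h import *
show([608.5,-261,60],-.066)"
```

```text
t 1.6 pos [451.3 108.4 181.7] F [-0.2  1.3 -0.3] open 84.9 q [-0.01  0.33  1.84  0.    0.98  0.06]
yaw -0.067
[ 0.1218 -0.3581  0.1814] [-0.06  0.07 -0.01]
```

Call:
send_rows:
  fingers: [0.085,0.085,0.085,0.085,0.085,0.085,0.085,0.085,0.085,0.085]
  dp:
    - [0.122,-0.358,0.181]
    - [0.122,-0.358,0.181]
    - [0.122,-0.358,0.181]
    - [0.122,-0.358,0.181]
    - [0.122,-0.358,0.181]
    - [0.122,-0.358,0.181]
    - [0.122,-0.358,0.181]
    - [0.122,-0.358,0.181]
    - [0.122,-0.358,0.181]
    - [0.122,-0.358,0.181]
  angular:
    - [0,0,0]
    - [0,0,0]
    - [0,0,0]
    - [0,0,0]
    - [0,0,0]
    - [0,0,0]
    - [0,0,0]
    - [0,0,0]
    - [0,0,0]
    - [0,0,0]

```text
clock: 2.6
position: [608.1, -262.4, 58.1]
ee_rot: [0.024, 0.706, -0.025, 0.707]
force: [0.2, 0.3, -0.1]
opening: 84.5
```

```bash
python3 - <<'E'
from h import *
from station import viewer
show([608.5,-261,15],-.066)
p=viewer.read_camera("scene");t=viewer.read_camera("top")
cv2.imwrite("pics/s1.png",np.hstack([cv2.resize(p["img"][100:300,60:260],(400,400)),cv2.resize(t["img"][120:260,290:430],(400,400))]))
pickle.dump((p,t),open("s1.pkl","wb"))
show([608.5,-261,15],-.066)
E
```

```text
t 2.6 pos [ 608.1 -262.4   58.1] F [ 0.2  0.3 -0.1] open 84.5 q [-0.58  0.74  1.44 -0.    0.97 -0.51]
yaw -0.07
[0.0431 0.0014 0.0003] [-0.23  0.04  0.05]
t 2.7 pos [ 606.7 -258.3   59. ] F [-0.9  0.5  0.4] open 85.5 q [-0.57  0.73  1.44  0.    0.97 -0.51]
yaw -0.067
[ 0.044  -0.0026  0.0021] [-0.07 -0.08 -0.07]
```

View pics/s1.png

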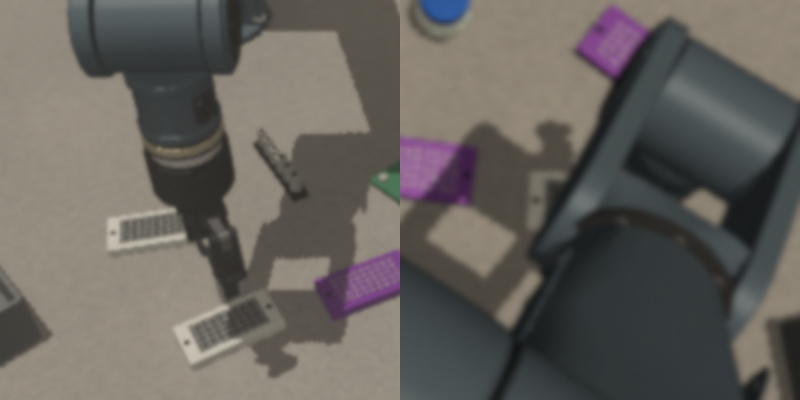

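```bash
cat >> h.py <<'E'
def avg(pos,yaw,n=8,plan=True):
    from station import status,viewer
    P=[];Q=[];F=[]
    for i in range(n):
        o=status.get_obs(); P.append(o["position"]);Q.append(o["ee_rot"]*np.sign(o["ee_rot"][1]));F.append(o["force"])
        viewer.read_camera("top" if i%2 else "scene")
    P=np.array(P);o=dict(o);o["position"]=P.mean(0);q=np.mean(Q,0);o["ee_rot"]=q/np.linalg.norm(q)
    z=R.from_quat(o["ee_rot"]).as_matrix()[:,2]
    print("t",round(o["clock"],2),"pos",o["position"].round(2),"sd",P.std(0).round(2),"F",np.mean(F,0).round(2),"open",round(o["opening"],1),"yaw",np.arctan2(z[1],z[0]).round(4)); print(*delta(pos,yaw,o)); return o
E
python3 -c "
from h import *
avg([608.4,-260.9,15],-.066)"
```

```text
t 3.05 pos [ 607.03 -257.54   59.76] sd [0.32 0.39 0.37] F [-0.22 -0.03  0.4 ] open 84.8 yaw -0.0654
[ 0.0448 -0.0033  0.0016] [ 0.03 -0.03 -0.03]
```

Call:
send_rows:
  fingers: [0.085,0.085,0.085,0.085,0.085,0.085]
  dp:
    - [0.02,-0.0033,0.0016]
    - [0.04,-0.0033,0.0016]
    - [0.05,-0.0033,0.0016]
    - [0.0545,-0.0033,0.0016]
    - [0.0545,-0.0033,0.0016]
    - [0.0545,-0.0033,0.0016]
  angular:
    - [0,0,0]
    - [0,0,0]
    - [0,0,0]
    - [0,0,0]
    - [0,0,0]
    - [0,0,0]

```text
clock: 3.7
position: [609.3, -262.6, 5.5]
ee_rot: [0.023, 0.706, -0.024, 0.707]
force: [0.3, -0.3, -0.0]
opening: 85.0
```

```bash
python3 - <<'E'
from h import *
from station import viewer
avg([608.5,-261,2],-.066,4)
p=viewer.read_camera("scene")
cv2.imwrite("pics/s2.png",cv2.resize(p["img"][180:300,110:260],(750,600),interpolation=cv2.INTER_CUBIC))
E
```

```text
t 3.85 pos [ 609.39 -262.65    5.73] sd [0.06 0.06 0.13] F [ 0.3  -0.04 -0.01] open 85.1 yaw -0.0664
[ 0.0037  0.0016 -0.001 ] [-0.02  0.08  0.05]
```

View pics/s2.png

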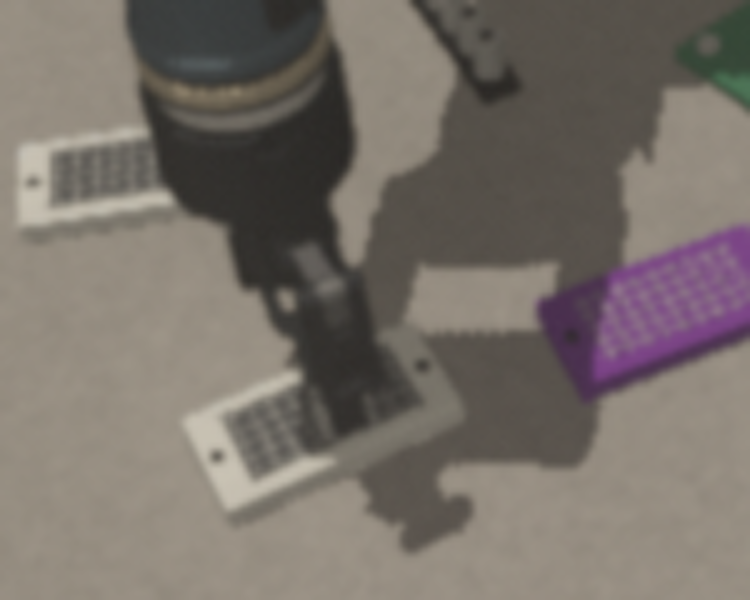

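Call:
send_rows:
  fingers: [0.064,0.064,0.064,0.064,0.064,0.064,0.064]
  dp:
    - [0,0,0]
    - [0,0,0]
    - [0,0,0]
    - [0,0,0]
    - [0.0015,0,0]
    - [0.003,0,0]
    - [0.004,0,0]
  angular:
    - [0,0,0]
    - [0,0,0]
    - [0,0,0]
    - [0,0,0]
    - [0,0,0]
    - [0,0,0]
    - [0,0,0]

```text
clock: 4.65
position: [608.6, -262.2, 0.5]
ee_rot: [0.024, 0.707, -0.023, 0.707]
force: [0.3, -0.1, 0.1]
opening: 63.9
```

Call:
send_rows:
  fingers: [0.05,0.05,0.05,0.05,0.05,0.05,0.05]
  dp:
    - [0,0,0]
    - [0,0,0]
    - [0,0,0]
    - [0,0,0]
    - [0,0,0]
    - [0,0,0]
    - [0,0,0]
  angular:
    - [0,0,0]
    - [0,0,0]
    - [0,0,0]
    - [0,0,0]
    - [0,0,0]
    - [0,0,0]
    - [0,0,0]
  force: 50

```text
clock: 5.35
position: [608.8, -262.4, 0.9]
ee_rot: [0.023, 0.707, -0.024, 0.707]
force: [-0.8, 0.7, 0.3]
opening: 49.9
```

Call:
send_rows:
  fingers: [0.05,0.05,0.05,0.05,0.05,0.05]
  dp:
    - [-0.01,0,0]
    - [-0.03,0,0]
    - [-0.06,0,0]
    - [-0.1,0,0]
    - [-0.1,0,0]
    - [-0.1,0,0]
  angular:
    - [0,0,0]
    - [0,0,0]
    - [0,0,0]
    - [0,0,0]
    - [0,0,0]
    - [0,0,0]

```text
clock: 5.95
position: [609.6, -262.8, 102.9]
ee_rot: [0.023, 0.706, -0.024, 0.708]
force: [-0.5, -0.3, -0.7]
opening: 49.9
```

```bash
python3 - <<'E'
from h import *
from station import viewer
avg([546.5,94,110],.1685,4)
p=viewer.read_camera("scene")
cv2.imwrite("pics/s3.png",cv2.resize(p["img"][130:250,90:240],(750,600),interpolation=cv2.INTER_CUBIC))
E
```

```text
t 6.1 pos [ 608.41 -262.08  101.01] sd [0.75 0.47 1.25] F [-0.39 -0.06 -0.26] open 49.9 yaw -0.0665
[-0.0089  0.3512 -0.0854] [-1.346e+01 -1.000e-02 -1.000e-02]
```

View pics/s3.png

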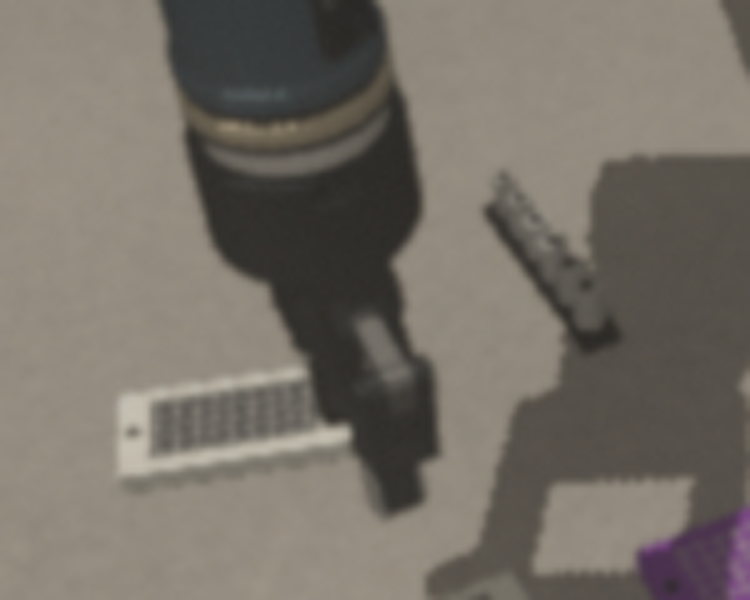

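```bash
python3 - <<'E'
from h import *
from station import viewer
p,_=pickle.load(open("s1.pkl","rb"))
q=viewer.read_camera("scene"); pickle.dump(q,open("s3.pkl","wb"))
for n,p,z in (("open",p,59.5),("50",q,101)):
    c=cloud(p); m=(abs(c[...,0]-608)<70)&(abs(c[...,1]+262)<40)&(c[...,2]>22)
    cc=c[m]; cc=cc[np.argsort(cc[:,2])]; print(n,z); print(cc[:12].round(0).tolist())
    h,_=np.histogram(cc[:,2],np.arange(20,200,5)); print(h)
f=fit(q,14,608,-260,-.066); print(f)
E
```

```text
open 59.5
[[658.0, -256.0, 110.0], [566.0, -262.0, 111.0], [659.0, -265.0, 112.0], [657.0, -272.0, 112.0], [566.0, -264.0, 113.0], [568.0, -267.0, 113.0], [657.0, -274.0, 114.0], [561.0, -269.0, 114.0], [567.0, -267.0, 114.0], [659.0, -256.0, 114.0], [566.0, -269.0, 115.0], [655.0, -275.0, 116.0]]
[ 0  0  0  0  0  0  0  0  0  0  0  0  0  0  0  0  0  1  9 18 27 26 21 15
  1  7  4  5 28 32 18 26 21 29 45]
50 101
[[639.0, -266.0, 140.0], [583.0, -263.0, 141.0], [580.0, -263.0, 141.0], [640.0, -262.0, 142.0], [584.0, -265.0, 143.0], [583.0, -267.0, 143.0], [583.0, -262.0, 143.0], [640.0, -270.0, 144.0], [640.0, -253.0, 145.0], [583.0, -269.0, 145.0], [640.0, -272.0, 146.0], [640.0, -273.0, 146.0]]
[ 0  0  0  0  0  0  0  0  0  0  0  0  0  0  0  0  0  0  0  0  0  0  0  0
 10 21 25 29 24 25 11  8  2 16 36]
[ 5.71969857e+02 -2.63290837e+02 -1.56421524e+00  8.08489404e+07
  1.13725735e+01]
```

```bash
python3 - <<'E'
from h import *
q=pickle.load(open("s3.pkl","rb"))
K=q["camera_matrix"];M=R.from_quat(q["orientation"])
for w in ([635,-262,101],[635,-262,110],[635,-262,140],[635,-262,150],[608,-262,0]):
    c=M.inv().apply(np.array(w)-q["xyz"]); u=K@c/c[2]; print(w,u[:2].round(1),"crop",((u[:2]-[90,130])*5).round())
c=cloud(q)
for v in range(220,244,2): print(v,[(c[v,u].round(0).tolist(),) for u in (166,170)])
E
```

```text
[635, -262, 101] [172.6 244.1] crop [413. 570.]
[635, -262, 110] [172.  241.2] crop [410. 556.]
[635, -262, 140] [169.8 231. ] crop [399. 505.]
[635, -262, 150] [169.  227.6] crop [395. 488.]
[608, -262, 0] [173.5 266. ] crop [418. 680.]
220 [([668.0, -275.0, 207.0],), ([664.0, -266.0, 199.0],)]
222 [([666.0, -275.0, 201.0],), ([665.0, -267.0, 195.0],)]
224 [([665.0, -275.0, 195.0],), ([664.0, -268.0, 189.0],)]
226 [([647.0, -271.0, 171.0],), ([647.0, -263.0, 166.0],)]
228 [([641.0, -270.0, 160.0],), ([647.0, -264.0, 161.0],)]
230 [([639.0, -270.0, 152.0],), ([645.0, -264.0, 153.0],)]
232 [([640.0, -271.0, 148.0],), ([647.0, -266.0, 150.0],)]
234 [([513.0, -235.0, -0.0],), ([520.0, -227.0, 2.0],)]
236 [([518.0, -237.0, -0.0],), ([526.0, -230.0, 2.0],)]
238 [([522.0, -239.0, -3.0],), ([529.0, -232.0, -1.0],)]
240 [([530.0, -243.0, 0.0],), ([538.0, -236.0, 3.0],)]
242 [([533.0, -245.0, -3.0],), ([540.0, -237.0, -1.0],)]
```

Call:
send_rows:
  fingers: [0.07,0.07,0.07,0.07,0.07,0.07,0.07]
  dp:
    - [0,0,0]
    - [0,0,0]
    - [0.03,0,0]
    - [0.07,0,0]
    - [0.1,0,0]
    - [0.11,0,0]
    - [0.11,0,0]
  angular:
    - [0,0,0]
    - [0,0,0]
    - [0,0,0]
    - [0,0,0]
    - [0,0,0]
    - [0,0,0]
    - [0,0,0]

```text
clock: 6.95
position: [607.6, -261.6, -10.9]
ee_rot: [0.024, 0.708, -0.023, 0.706]
force: [0.3, 0.0, 0.4]
opening: 70.3
```

```bash
cat > tip.py <<'E'
from h import *
from station import viewer
import sys
X,Y=float(sys.argv[1]),float(sys.argv[2])
o=avg([X,Y,0],0,4)
for n in ("scene",):
    p=viewer.read_camera(n); c=cloud(p); m=(abs(c[...,0]-X)<70)&(abs(c[...,1]-Y)<40)&(c[...,2]>float(sys.argv[4]) if len(sys.argv)>4 else 22)
    hi=(p["img"].max(-1)<75)&(abs(c[...,0]-X)<70)&(abs(c[...,1]-Y)<35)&(c[...,2]>3)
    cc=c[hi]; cc=cc[np.argsort(cc[:,2])]; print(cc[:10].round(0).tolist())
    u,v=[int(k) for k in sys.argv[3].split(",")]
    cv2.imwrite("pics/"+sys.argv[5],cv2.resize(p["img"][v-60:v+60,u-75:u+75],(750,600),interpolation=cv2.INTER_CUBIC))
E
python3 tip.py 608 -261 173,260 22 s4.png
```

```text
t 7.1 pos [ 609.13 -262.55   -8.89] sd [0.99 0.61 1.33] F [0.13 0.4  0.56] open 70.2 yaw -0.0665
[-0.0089  0.0015 -0.0012] [-3.81  0.02  0.01]
[[596.0, -263.0, 12.0], [608.0, -269.0, 12.0], [611.0, -270.0, 12.0], [622.0, -239.0, 13.0], [607.0, -271.0, 13.0], [606.0, -229.0, 13.0], [621.0, -227.0, 13.0], [604.0, -227.0, 13.0], [614.0, -228.0, 13.0], [614.0, -271.0, 13.0]]
```

View pics/s4.png

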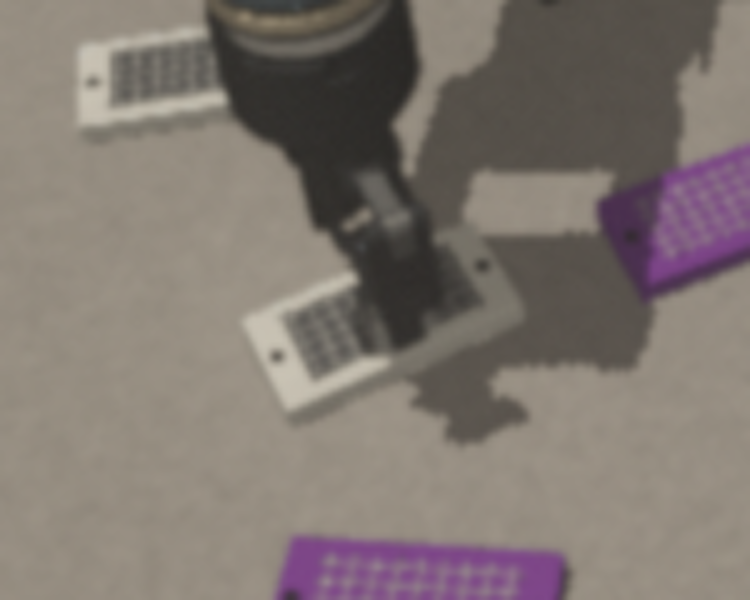

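Call:
send_rows:
  fingers: [0.07,0.07,0.07,0.07,0.07]
  dp:
    - [0.007,0,0]
    - [0.014,0,0]
    - [0.02,0,0]
    - [0.02,0,0]
    - [0.02,0,0]
  angular:
    - [0,0,0]
    - [0,0,0]
    - [0,0,0]
    - [0,0,0]
    - [0,0,0]

```text
clock: 7.7
position: [608.4, -262.1, -29.7]
ee_rot: [0.024, 0.707, -0.023, 0.706]
force: [0.9, -0.1, 1.1]
opening: 70.3
```

```bash
python3 tip.py 608 -261 173,260 22 s5.png
```

```text
t 7.85 pos [ 608.73 -262.3   -29.32] sd [0.18 0.12 0.25] F [0.58 0.18 0.34] open 69.9 yaw -0.0665
[-0.0293  0.0013 -0.0008] [-3.81 -0.01 -0.01]
[[594.0, -264.0, 12.0], [615.0, -231.0, 12.0], [612.0, -273.0, 12.0], [617.0, -275.0, 13.0], [605.0, -269.0, 13.0], [623.0, -271.0, 13.0], [610.0, -228.0, 13.0], [594.0, -266.0, 13.0], [603.0, -273.0, 13.0], [619.0, -269.0, 13.0]]
```

View pics/s5.png

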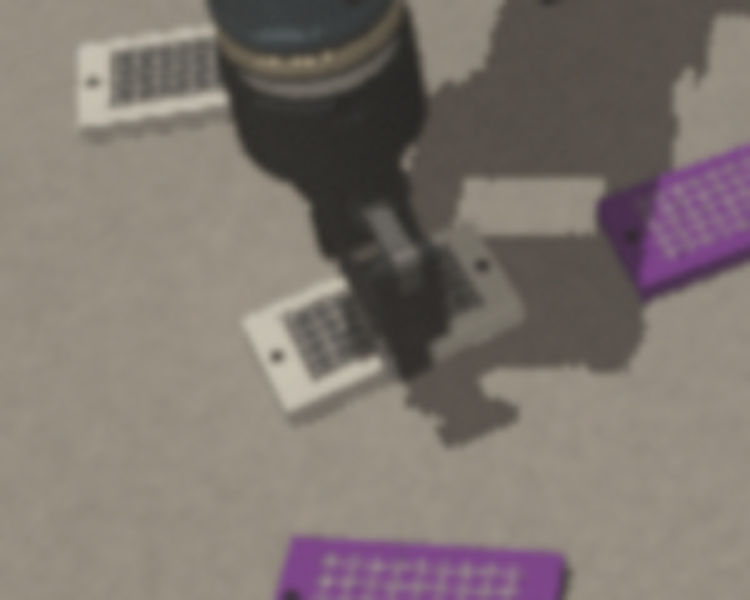

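Call:
send_rows:
  fingers: [0.066,0.066,0.066,0.066,0.066]
  dp:
    - [0.002,0,0]
    - [0.004,0,0]
    - [0.006,0,0]
    - [0.006,0,0]
    - [0.006,0,0]
  angular:
    - [0,0,0]
    - [0,0,0]
    - [0,0,0]
    - [0,0,0]
    - [0,0,0]

```text
clock: 8.45
position: [608.6, -262.3, -35.3]
ee_rot: [0.024, 0.707, -0.023, 0.707]
force: [0.0, -0.5, 0.2]
opening: 66.3
```

```bash
python3 - <<'E'
from h import *
from station import viewer,status
p=viewer.read_camera("scene"); c=cloud(p)
print(status.get_obs()["force"])
for v in range(262,284,2): print(v,[c[v,u].round(0).tolist() for u in (177,180,183)],p["img"][v,180])
cv2.imwrite("pics/s6.png",cv2.resize(p["img"][200:320,98:248],(750,600),interpolation=cv2.INTER_CUBIC))
E
```

```text
[-0.74544739  0.83835874  0.22526361]
262 [[677.0, -274.0, 97.0], [674.0, -267.0, 89.0], [678.0, -263.0, 90.0]] [44 47 49]
264 [[676.0, -274.0, 89.0], [677.0, -269.0, 87.0], [674.0, -262.0, 78.0]] [43 46 49]
266 [[676.0, -275.0, 84.0], [666.0, -266.0, 66.0], [670.0, -261.0, 67.0]] [44 47 49]
268 [[674.0, -276.0, 76.0], [670.0, -268.0, 66.0], [674.0, -264.0, 66.0]] [46 49 51]
270 [[675.0, -277.0, 71.0], [673.0, -270.0, 64.0], [675.0, -265.0, 62.0]] [45 47 50]
272 [[673.0, -277.0, 63.0], [655.0, -265.0, 34.0], [658.0, -260.0, 33.0]] [44 46 50]
274 [[650.0, -271.0, 25.0], [655.0, -266.0, 27.0], [657.0, -260.0, 25.0]] [46 47 51]
276 [[649.0, -272.0, 18.0], [657.0, -268.0, 23.0], [643.0, -257.0, -0.0]] [54 58 63]
278 [[642.0, -270.0, 1.0], [645.0, -265.0, 1.0], [648.0, -259.0, -1.0]] [76 83 88]
280 [[645.0, -272.0, -1.0], [650.0, -267.0, 1.0], [654.0, -262.0, 1.0]] [ 86  94 100]
282 [[649.0, -274.0, -1.0], [655.0, -270.0, 1.0], [657.0, -264.0, -1.0]] [122 133 141]
```

View pics/s6.png

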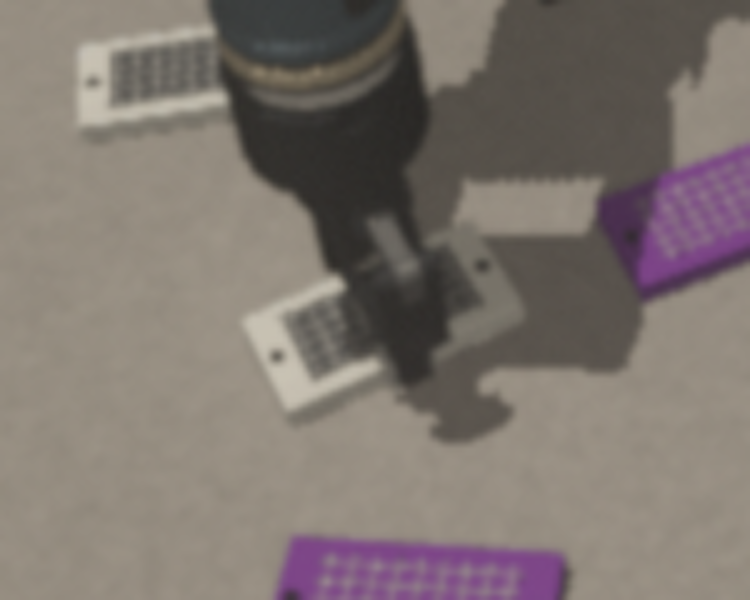

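Call:
send_rows:
  fingers: [0.066,0.066,0.066,0.066,0.066]
  dp:
    - [0.002,0,0]
    - [0.004,0,0]
    - [0.006,0,0]
    - [0.006,0,0]
    - [0.006,0,0]
  angular:
    - [0,0,0]
    - [0,0,0]
    - [0,0,0]
    - [0,0,0]
    - [0,0,0]

```text
clock: 9.0
position: [608.7, -262.3, -41.3]
ee_rot: [0.024, 0.707, -0.023, 0.707]
force: [-0.0, -0.1, 0.4]
opening: 65.9
```

```bash
python3 - <<'E'
from h import *
from station import viewer,status
p=viewer.read_camera("scene"); c=cloud(p)
print(status.get_obs()["force"])
for v in range(268,284,1): print(v,[c[v,u].round(0).tolist() for u in (178,180,182)],p["img"][v,180])
E
```

```text
[-0.23517836 -0.16889638 -0.39266404]
268 [[675.0, -274.0, 75.0], [668.0, -268.0, 63.0], [670.0, -264.0, 62.0]] [45 47 50]
269 [[675.0, -274.0, 72.0], [668.0, -268.0, 60.0], [670.0, -265.0, 60.0]] [45 47 50]
270 [[674.0, -274.0, 69.0], [670.0, -269.0, 60.0], [672.0, -266.0, 60.0]] [45 47 51]
271 [[673.0, -275.0, 64.0], [671.0, -270.0, 59.0], [673.0, -266.0, 57.0]] [45 47 51]
272 [[675.0, -276.0, 64.0], [673.0, -271.0, 58.0], [674.0, -267.0, 56.0]] [46 49 51]
273 [[674.0, -276.0, 60.0], [674.0, -272.0, 56.0], [656.0, -262.0, 28.0]] [45 48 51]
274 [[674.0, -276.0, 57.0], [658.0, -267.0, 31.0], [657.0, -263.0, 27.0]] [44 47 49]
275 [[655.0, -271.0, 28.0], [657.0, -267.0, 26.0], [656.0, -263.0, 22.0]] [46 48 50]
276 [[655.0, -271.0, 24.0], [658.0, -268.0, 25.0], [655.0, -263.0, 17.0]] [47 49 52]
277 [[651.0, -271.0, 16.0], [656.0, -268.0, 19.0], [655.0, -263.0, 14.0]] [48 50 54]
278 [[652.0, -271.0, 13.0], [656.0, -268.0, 15.0], [647.0, -261.0, -0.0]] [61 65 69]
279 [[649.0, -271.0, 6.0], [647.0, -266.0, -0.0], [650.0, -263.0, 0.0]] [72 79 84]
280 [[645.0, -270.0, -2.0], [649.0, -267.0, -0.0], [653.0, -264.0, 2.0]] [ 86  93 100]
281 [[650.0, -272.0, 1.0], [652.0, -268.0, 0.0], [655.0, -265.0, 1.0]] [102 112 119]
282 [[652.0, -273.0, 0.0], [653.0, -269.0, -1.0], [654.0, -265.0, -3.0]] [122 133 141]
283 [[654.0, -274.0, 0.0], [655.0, -270.0, -1.0], [659.0, -267.0, 1.0]] [130 142 151]
```

Call:
send_rows:
  fingers: [0.062,0.062,0.06,0.05,0.05,0.05,0.05,0.05]
  dp:
    - [0.002,0,0]
    - [0.002,0,0]
    - [0.002,0,0]
    - [0.002,0,0]
    - [0.002,0,0]
    - [0.002,0,0]
    - [0.002,0,0]
    - [0.002,0,0]
  angular:
    - [0,0,0]
    - [0,0,0]
    - [0,0,0]
    - [0,0,0]
    - [0,0,0]
    - [0,0,0]
    - [0,0,0]
    - [0,0,0]
  force: 50

```text
clock: 9.85
position: [609.3, -262.6, -42.6]
ee_rot: [0.023, 0.706, -0.024, 0.707]
force: [0.3, 0.4, 4.0]
opening: 55.0
```

Call:
send_rows:
  fingers: [0.05,0.05,0.05,0.05,0.05,0.05]
  dp:
    - [-0.01,0,0]
    - [-0.03,0,0]
    - [-0.06,0,0]
    - [-0.1,0,0]
    - [-0.1,0,0]
    - [-0.1,0,0]
  angular:
    - [0,0,0]
    - [0,0,0]
    - [0,0,0]
    - [0,0,0]
    - [0,0,0]
    - [0,0,0]

```text
clock: 10.45
position: [608.6, -262.3, 57.5]
ee_rot: [0.023, 0.707, -0.024, 0.707]
force: [-0.9, 0.9, -2.0]
opening: 54.4
```

```bash
python3 - <<'E'
from h import *
from station import viewer
avg([546.9,92.5,57],.1685,6)
p=viewer.read_camera("scene")
cv2.imwrite("pics/s7.png",cv2.resize(p["img"][150:300,80:280],(800,600),interpolation=cv2.INTER_CUBIC))
E
```

```text
t 10.7 pos [ 607.44 -261.52   55.52] sd [0.54 0.36 0.98] F [-0.22  0.5  -2.28] open 54.5 yaw -0.0665
[-0.0007  0.3492 -0.0839] [-13.47  -0.15  -0.11]
```

View pics/s7.png

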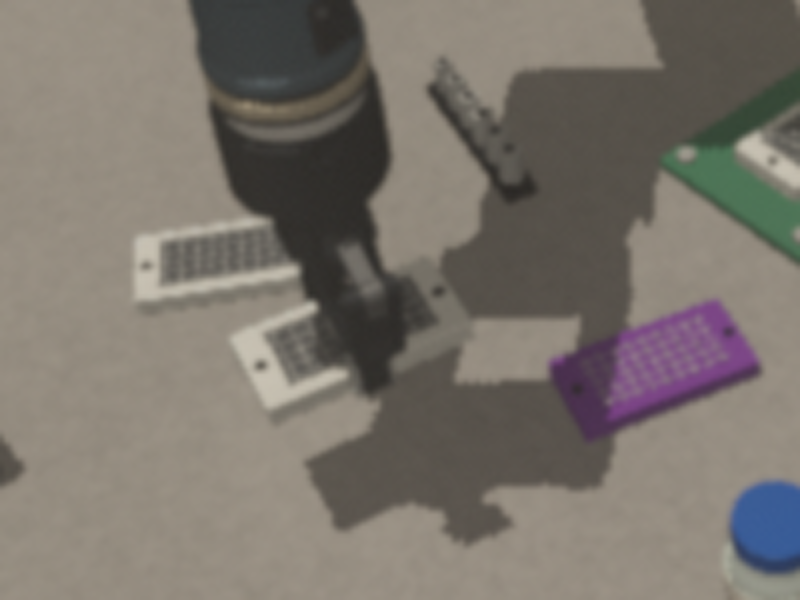

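Call:
send_rows:
  fingers: [0.05,0.05,0.05,0.05,0.05,0.05,0.05,0.05,0.05,0.05]
  dp:
    - [0,0.025,-0.006]
    - [0,0.065,-0.016]
    - [0,0.11,-0.0266]
    - [0,0.155,-0.0375]
    - [0,0.2,-0.0484]
    - [0,0.25,-0.0605]
    - [0,0.295,-0.0714]
    - [0,0.33,-0.08]
    - [0,0.3492,-0.0845]
    - [0,0.3492,-0.0845]
  angular:
    - [-1,0,0]
    - [-3,0,0]
    - [-5,0,0]
    - [-7,0,0]
    - [-9,0,0]
    - [-11,0,0]
    - [-12,0,0]
    - [-13,0,0]
    - [-13.46,0,0]
    - [-13.46,0,0]

```text
clock: 11.8
position: [546.2, 94.7, 56.5]
ee_rot: [-0.061, 0.705, 0.061, 0.704]
force: [-0.2, -0.1, -2.2]
opening: 54.5
```

Call:
send_rows:
  fingers: [0.05,0.05,0.05,0.05,0.05,0.05]
  dp:
    - [0.01,0,0]
    - [0.03,0,0]
    - [0.055,0,0]
    - [0.065,0,0]
    - [0.065,0,0]
    - [0.065,0,0]
  angular:
    - [0,0,0]
    - [0,0,0]
    - [0,0,0]
    - [0,0,0]
    - [0,0,0]
    - [0,0,0]

```text
clock: 12.4
position: [548.1, 91.0, -8.2]
ee_rot: [-0.059, 0.705, 0.059, 0.705]
force: [1.0, -0.2, -0.4]
opening: 54.6
```

```bash
python3 - <<'E'
from h import *
from station import viewer
avg([546.9,92.5,-19],.1685,6)
p=viewer.read_camera("scene"); pickle.dump(p,open("s8.pkl","wb"))
cv2.imwrite("pics/s8.png",cv2.resize(p["img"][100:250,210:410],(800,600),interpolation=cv2.INTER_CUBIC))
E
```

```text
t 12.65 pos [548.47  91.35  -7.48] sd [0.2  0.25 0.36] F [-0.04  0.03 -1.77] open 54.4 yaw 0.1679
[ 0.0115  0.0014 -0.0014] [-0.04  0.09  0.02]
```

View pics/s8.png

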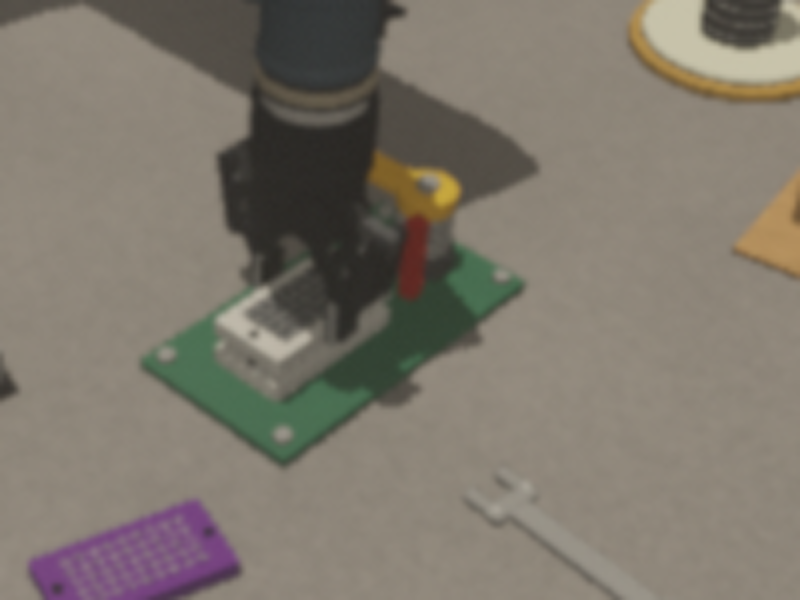

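Call:
send_rows:
  fingers: [0.05,0.05,0.05,0.05,0.05,0.05]
  dp:
    - [0.003,0,0]
    - [0.006,0,0]
    - [0.008,0,0]
    - [0.009,0,0]
    - [0.01,0,0]
    - [0.01,0,0]
  angular:
    - [0,0,0]
    - [0,0,0]
    - [0,0,0]
    - [0,0,0]
    - [0,0,0]
    - [0,0,0]

```text
clock: 13.35
position: [547.5, 91.7, -18.4]
ee_rot: [-0.059, 0.705, 0.059, 0.704]
force: [-0.8, -0.5, -1.5]
opening: 54.4
```

```bash
python3 - <<'E'
from h import *
avg([546.9,92.5,-19],.1685,4)
E
```

```text
t 13.5 pos [547.61  91.73 -18.24] sd [0.07 0.01 0.09] F [-0.13  0.17 -1.89] open 54.6 yaw 0.1684
[ 0.0008  0.0009 -0.0006] [-0.   -0.01 -0.  ]
```

Call:
send_rows:
  fingers: [0.05,0.05,0.05,0.05]
  dp:
    - [0.001,0,0]
    - [0.002,0,0]
    - [0.002,0,0]
    - [0.002,0,0]
  angular:
    - [0,0,0]
    - [0,0,0]
    - [0,0,0]
    - [0,0,0]

```text
clock: 13.95
position: [547.8, 91.7, -18.7]
ee_rot: [-0.06, 0.704, 0.059, 0.705]
force: [-1.4, -0.9, 8.3]
opening: 55.2
```

Call:
send_rows:
  fingers: [0.075,0.075,0.075,0.075,0.075,0.075,0.075,0.075]
  dp:
    - [0,0,0]
    - [0,0,0]
    - [0,0,0]
    - [-0.01,0,0]
    - [-0.03,0,0]
    - [-0.06,0,0]
    - [-0.1,0,0]
    - [-0.1,0,0]
  angular:
    - [0,0,0]
    - [0,0,0]
    - [0,0,0]
    - [0,0,0]
    - [0,0,0]
    - [0,0,0]
    - [0,0,0]
    - [0,0,0]

```text
clock: 14.75
position: [551.8, 91.8, 85.1]
ee_rot: [-0.06, 0.701, 0.059, 0.708]
force: [0.6, -0.4, 0.0]
opening: 75.0
```

```bash
python3 - <<'E'
from h import *
show([420.7,-270.4,60],-.3855)
E
```

```text
t 14.75 pos [551.8  91.8  85.1] F [ 0.6 -0.4  0. ] open 75.0 q [-0.04  0.59  1.7   0.    0.84 -0.2 ]
yaw 0.169
[ 0.0238 -0.335  -0.1903] [31.75  0.63 -0.05]
```

Call:
send_rows:
  fingers: [0.072,0.072,0.072,0.072,0.072,0.072,0.072,0.072,0.072,0.072]
  dp:
    - [0,-0.034,-0.019]
    - [0,-0.075,-0.042]
    - [0,-0.118,-0.065]
    - [0,-0.16,-0.09]
    - [0,-0.2,-0.112]
    - [0,-0.245,-0.138]
    - [0,-0.287,-0.16]
    - [0,-0.32,-0.18]
    - [0.02,-0.3357,-0.1858]
    - [0.02,-0.3357,-0.1858]
  angular:
    - [3,0,0]
    - [6,0,0]
    - [10,0,0]
    - [15,0,0]
    - [19,0,0]
    - [23,0,0]
    - [27,0,0]
    - [30,0,0]
    - [31.74,0,0]
    - [31.74,0,0]

```text
clock: 15.75
position: [419.5, -272.5, 58.5]
ee_rot: [0.137, 0.694, -0.137, 0.693]
force: [-1.0, -0.0, -0.6]
opening: 72.3
```

```bash
python3 - <<'E'
from h import *
from station import viewer
avg([421,-270.9,-43],-.3855,8)
s=viewer.read_camera("scene");t=viewer.read_camera("top");pickle.dump((s,t),open("s9.pkl","wb"))
for p in (t,s): print(fit(p,38,547,93.5,.168).round(3))
a=cv2.resize(s["img"][130:230,230:350],(400,333),interpolation=cv2.INTER_CUBIC);b=cv2.resize(t["img"][180:280,155:275],(400,333),interpolation=cv2.INTER_CUBIC)
cv2.imwrite("pics/s9.png",np.hstack([a,b]))
E
```

```text
t 16.1 pos [ 420.47 -269.86   59.75] sd [0.63 1.11 0.62] F [0.07 0.22 0.22] open 71.6 yaw -0.3854
[ 0.1027 -0.0008  0.001 ] [ 0.   -0.05 -0.03]
[5.47267e+02 9.15080e+01 1.67000e-01 4.70100e+00 9.95100e+00]
[5.4898e+02 9.3474e+01 1.7000e-01 4.6310e+00 9.6190e+00]
```

View pics/s9.png

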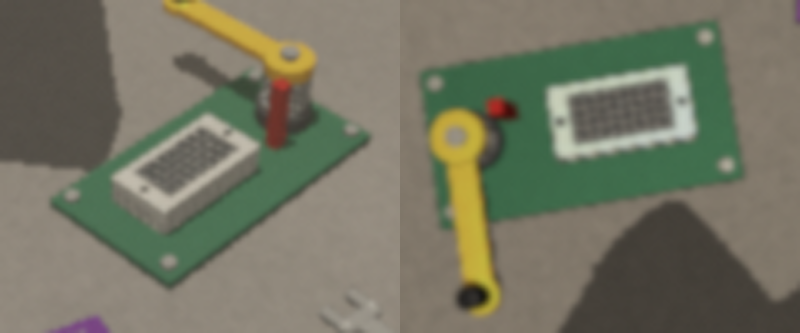

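```bash
cat >> h.py <<'E'
def ortho(p,z,x,y,a,hx=26,hy=53,s=2):
    lx,ly=np.meshgrid(np.arange(-hx,hx+.01,1/s),np.arange(-hy,hy+.01,1/s))
    W=np.stack([x+np.cos(a)*lx-np.sin(a)*ly,y+np.sin(a)*lx+np.cos(a)*ly,np.full(lx.shape,float(z))],-1)
    c=(W-np.array(p["xyz"]))@R.from_quat(p["orientation"]).as_matrix(); K=np.array(p["camera_matrix"])
    u=c[...,0]/c[...,2]*K[0,0]+K[0,2]; v=c[...,1]/c[...,2]*K[1,1]+K[1,2]
    return cv2.cvtColor(cv2.remap(p["img"],u.astype(np.float32),v.astype(np.float32),cv2.INTER_CUBIC),cv2.COLOR_BGR2GRAY).astype(np.float32)
def ecc(p0,z0,p1,z1,x,y,a,**k):
    A=ortho(p0,z0,x,y,a,**k);B=ortho(p1,z1,x,y,a,**k); A=cv2.GaussianBlur(A,(0,0),2);B=cv2.GaussianBlur(B,(0,0),2)
    W=np.eye(2,3,dtype=np.float32)
    c,W=cv2.findTransformECC(A,B,W,cv2.MOTION_EUCLIDEAN,(3,200,1e-6),None,5)
    h=np.array([(A.shape[1]-1)/2,(A.shape[0]-1)/2,1]); d=(W@h-h[:2])/2
    return c, d.round(2), round(float(np.arctan2(W[1,0],W[0,0])),4)  # shift of p1 wrt p0 in local x,y mm; rot
E
python3 - <<'E'
from h import *
t=pickle.load(open("top0.pkl","rb"));s=pickle.load(open("scene0.pkl","rb"));s1,t1=pickle.load(open("s9.pkl","rb"))
for k in (dict(),dict(hx=32,hy=59),dict(hx=22,hy=50)):
  print(ecc(t,24,t1,38,546,93.1,.1685,**k),ecc(s,24,s1,38,547.2,94.7,.1685,**k))
E
```

```text
(0.9918099873976673, array([ 1.6 , -1.77]), 0.0011) (0.9894523390826374, array([ 1.55, -1.63]), 0.0013)
(0.9928860896676746, array([ 1.38, -1.81]), 0.0006) (0.9895841493024695, array([ 1.6 , -1.68]), 0.0005)
(0.984381716930321, array([ 1.71, -1.71]), 0.0043) (0.966686331654712, array([ 1.63, -1.65]), 0.0012)
```

Call:
send_rows:
  fingers: [0.072,0.072,0.072,0.072,0.072,0.072,0.072,0.072,0.072,0.072]
  dp:
    - [-0.02,0.036,-0.002]
    - [-0.02,0.08,-0.004]
    - [-0.02,0.128,-0.006]
    - [-0.02,0.176,-0.008]
    - [-0.02,0.224,-0.011]
    - [-0.02,0.272,-0.013]
    - [-0.02,0.32,-0.0155]
    - [-0.02,0.365,-0.0175]
    - [-0.02,0.3833,-0.0186]
    - [-0.02,0.3833,-0.0186]
  angular:
    - [-3,0,0]
    - [-6,0,0]
    - [-10,0,0]
    - [-15,0,0]
    - [-19,0,0]
    - [-23,0,0]
    - [-27,0,0]
    - [-30,0,0]
    - [-31.74,0,0]
    - [-31.74,0,0]

```text
clock: 17.25
position: [548.4, 94.9, 80.0]
ee_rot: [-0.061, 0.704, 0.061, 0.705]
force: [-0.2, -0.2, 0.1]
opening: 71.7
```

Call:
send_rows:
  fingers: [0.072,0.072,0.072,0.072,0.072,0.072]
  dp:
    - [0,0,0]
    - [0.03,0,0]
    - [0.065,0,0]
    - [0.09,0,0]
    - [0.098,0,0]
    - [0.098,0,0]
  angular:
    - [0,0,0]
    - [0,0,0]
    - [0,0,0]
    - [0,0,0]
    - [0,0,0]
    - [0,0,0]

```text
clock: 17.85
position: [546.5, 90.6, -19.1]
ee_rot: [-0.059, 0.706, 0.059, 0.704]
force: [-0.2, -0.5, 0.4]
opening: 72.3
```

```bash
python3 - <<'E'
from h import *
avg([546.9,92.5,-19],.1685,6)
E
```

```text
t 18.1 pos [548.12  91.11 -17.47] sd [0.82 0.33 0.83] F [ 0.09 -0.08  0.05] open 72.1 yaw 0.1674
[ 0.0015  0.0016 -0.001 ] [-0.07  0.05  0.01]
```

Call:
send_rows:
  fingers: [0.05,0.05,0.05,0.05,0.05,0.05,0.05,0.05,0.05,0.05]
  dp:
    - [0,0,0]
    - [0,0,0]
    - [0,0,0]
    - [0,0,0]
    - [0,0,0]
    - [-0.003,0,0]
    - [-0.003,0.0017,-0.0016]
    - [-0.003,0.0017,-0.0016]
    - [-0.001,0.0017,-0.0016]
    - [0.001,0.0017,-0.0016]
  angular:
    - [0,0,0]
    - [0,0,0]
    - [0,0,0]
    - [0,0,0]
    - [0,0,0]
    - [0,0,0]
    - [0,0,0]
    - [0,0,0]
    - [0,0,0]
    - [0,0,0]

```text
clock: 19.15
position: [545.6, 93.4, -17.1]
ee_rot: [-0.06, 0.705, 0.06, 0.705]
force: [-6.9, -1.0, 32.7]
opening: 54.6
```

Call:
send_rows:
  fingers: [0.05,0.05,0.05,0.05]
  dp:
    - [0.001,0,0]
    - [0.001,0,0]
    - [0.001,0,0]
    - [0.001,0,0]
  angular:
    - [0,0,0]
    - [0,0,0]
    - [0,0,0]
    - [0,0,0]

```text
clock: 19.55
position: [545.6, 93.3, -17.1]
ee_rot: [-0.06, 0.704, 0.06, 0.705]
force: [-5.8, -0.6, 23.5]
opening: 55.1
```

Call:
send_rows:
  fingers: [0.072,0.072,0.072,0.072,0.072,0.072,0.072,0.072]
  dp:
    - [-0.001,0,0]
    - [-0.002,0,0]
    - [-0.002,0,0]
    - [-0.01,0,0]
    - [-0.03,0,0]
    - [-0.06,0,0]
    - [-0.1,0,0]
    - [-0.1,0,0]
  angular:
    - [0,0,0]
    - [0,0,0]
    - [0,0,0]
    - [0,0,0]
    - [0,0,0]
    - [0,0,0]
    - [0,0,0]
    - [0,0,0]

```text
clock: 20.35
position: [549.8, 93.2, 84.6]
ee_rot: [-0.06, 0.701, 0.059, 0.708]
force: [1.1, 0.4, -0.5]
opening: 72.4
```

Call:
send_rows:
  fingers: [0.072,0.072,0.072,0.072,0.072,0.072,0.072,0.072,0.072,0.072]
  dp:
    - [0,-0.034,-0.019]
    - [0,-0.075,-0.042]
    - [0,-0.118,-0.065]
    - [0,-0.16,-0.09]
    - [0,-0.2,-0.112]
    - [0,-0.245,-0.138]
    - [0,-0.287,-0.16]
    - [0,-0.32,-0.18]
    - [0.02,-0.3374,-0.1842]
    - [0.02,-0.3374,-0.1842]
  angular:
    - [3,0,0]
    - [6,0,0]
    - [10,0,0]
    - [15,0,0]
    - [19,0,0]
    - [23,0,0]
    - [27,0,0]
    - [30,0,0]
    - [31.74,0,0]
    - [31.74,0,0]

```text
clock: 21.35
position: [419.7, -272.6, 58.2]
ee_rot: [0.137, 0.694, -0.137, 0.693]
force: [-0.1, 0.1, 1.8]
opening: 71.4
```

```bash
python3 - <<'E'
from h import *
from station import viewer
avg([421,-270.9,-43],-.3855,8)
s1=viewer.read_camera("scene");t1=viewer.read_camera("top");pickle.dump((s1,t1),open("s10.pkl","wb"))
t=pickle.load(open("top0.pkl","rb"));s=pickle.load(open("scene0.pkl","rb"))
for k in (dict(),dict(hx=32,hy=59),dict(hx=22,hy=50)):
  print(ecc(t,24,t1,38,546,93.1,.1685,**k),ecc(s,24,s1,38,547.2,94.7,.1685,**k))
E
```

```text
t 21.7 pos [ 420.42 -269.75   59.55] sd [0.58 1.21 0.72] F [-0.16  0.04  0.61] open 72.1 yaw -0.3854
[ 0.1025 -0.0009  0.0011] [ 0.   -0.07 -0.04]
(0.9965944174770023, array([-0.35,  0.4 ]), 0.0019) (0.993634981207543, array([-0.46,  0.03]), -0.0037)
(0.9939917315086118, array([-0.29,  0.33]), 0.0005) (0.9945020549303192, array([-0.35,  0.09]), -0.0013)
(0.9958516769160799, array([-0.37,  0.39]), 0.0014) (0.9936896524838656, array([-0.45,  0.  ]), -0.0027)
```

Call:
send_rows:
  fingers: [0.072,0.072,0.072,0.072,0.072,0.072,0.072,0.072]
  dp:
    - [0.02,0,0]
    - [0.05,0,0]
    - [0.08,0,0]
    - [0.092,0,0]
    - [0.097,0,0]
    - [0.1,0,0]
    - [0.1,0,0]
    - [0.1,0,0]
  angular:
    - [0,0,0]
    - [0,0,0]
    - [0,0,0]
    - [0,0,0]
    - [0,0,0]
    - [0,0,0]
    - [0,0,0]
    - [0,0,0]

```text
clock: 22.65
position: [421.3, -270.8, -39.2]
ee_rot: [0.135, 0.693, -0.136, 0.695]
force: [0.5, 0.8, 0.3]
opening: 72.3
```

```bash
python3 - <<'E'
from h import *
avg([420.7,-270.4,-43],-.3855,6)
E
```

```text
t 22.9 pos [ 421.19 -270.71  -39.38] sd [0.12 0.09 0.14] F [-0.63 -0.15  0.  ] open 71.8 yaw -0.3855
[ 0.0036  0.0001 -0.0006] [0.   0.08 0.04]
```

Well centred; close with a slight further drop, then lift.

Call:
send_rows:
  fingers: [0.062,0.062,0.06,0.05,0.05,0.05,0.05,0.05]
  dp:
    - [0.001,0,0]
    - [0.002,0,0]
    - [0.003,0,0]
    - [0.003,0,0]
    - [0.003,0,0]
    - [0.003,0,0]
    - [0.003,0,0]
    - [0.003,0,0]
  angular:
    - [0,0,0]
    - [0,0,0]
    - [0,0,0]
    - [0,0,0]
    - [0,0,0]
    - [0,0,0]
    - [0,0,0]
    - [0,0,0]

```text
clock: 23.75
position: [421.0, -270.5, -42.7]
ee_rot: [0.135, 0.694, -0.136, 0.694]
force: [-0.2, 0.2, 5.4]
opening: 54.6
```

Call:
send_rows:
  fingers: [0.05,0.05,0.05,0.05,0.05,0.05,0.05]
  dp:
    - [-0.01,0,0]
    - [-0.03,0,0]
    - [-0.06,0,0]
    - [-0.1,0,0]
    - [-0.12,0,0]
    - [-0.12,0,0]
    - [-0.12,0,0]
  angular:
    - [0,0,0]
    - [0,0,0]
    - [0,0,0]
    - [0,0,0]
    - [0,0,0]
    - [0,0,0]
    - [0,0,0]

```text
clock: 24.45
position: [420.5, -270.0, 76.9]
ee_rot: [0.135, 0.694, -0.135, 0.694]
force: [0.1, 0.6, -2.3]
opening: 54.8
```

```bash
python3 - <<'E'
from h import *
avg([546.5,93,70],.1685,8)
E
```

```text
t 24.8 pos [ 420.04 -269.61   75.86] sd [0.23 0.22 0.46] F [-0.21  0.15 -1.99] open 54.6 yaw -0.3856
[ 0.0063  0.3835 -0.0192] [-31.75  -0.11  -0.09]
```

Call:
send_rows:
  fingers: [0.05,0.05,0.05,0.05,0.05,0.05,0.05,0.05,0.05,0.05]
  dp:
    - [0,0.025,-0.0014]
    - [0,0.065,-0.0035]
    - [0,0.11,-0.006]
    - [0,0.158,-0.0085]
    - [0,0.206,-0.011]
    - [0,0.254,-0.014]
    - [0,0.302,-0.0165]
    - [0,0.345,-0.019]
    - [0,0.375,-0.0205]
    - [0,0.3848,-0.021]
  angular:
    - [-3,0,0]
    - [-6,0,0]
    - [-10,0,0]
    - [-14,0,0]
    - [-18,0,0]
    - [-22,0,0]
    - [-26,0,0]
    - [-29,0,0]
    - [-31,0,0]
    - [-31.75,0,0]

```text
clock: 25.85
position: [546.8, 97.2, 76.5]
ee_rot: [-0.061, 0.704, 0.061, 0.705]
force: [0.5, -0.4, -1.5]
opening: 54.5
```

Call:
send_rows:
  fingers: [0.05,0.05,0.05,0.05,0.05,0.05,0.05]
  dp:
    - [0,0,0]
    - [0.01,0,0]
    - [0.03,0,0]
    - [0.055,0,0]
    - [0.07,0,0]
    - [0.07,0,0]
    - [0.07,0,0]
  angular:
    - [0,0,0]
    - [0,0,0]
    - [0,0,0]
    - [0,0,0]
    - [0,0,0]
    - [0,0,0]
    - [0,0,0]

```text
clock: 26.55
position: [545.4, 92.8, 6.4]
ee_rot: [-0.059, 0.705, 0.059, 0.704]
force: [0.0, 0.1, -1.6]
opening: 54.4
```

```bash
python3 - <<'E'
from h import *
avg([545.9,94.3,-5],.1685,10)
E
```

```text
t 27.0 pos [546.4   93.69   7.4 ] sd [0.38 0.48 0.4 ] F [ 0.21 -0.07 -1.97] open 54.5 yaw 0.1679
[ 0.0124  0.0007 -0.0004] [-0.03  0.05  0.01]
```

Call:
send_rows:
  fingers: [0.05,0.05,0.05,0.05,0.05,0.05]
  dp:
    - [0.004,0.0005,-0.0003]
    - [0.008,0.0005,-0.0003]
    - [0.01,0.0005,-0.0003]
    - [0.011,0.0005,-0.0003]
    - [0.011,0.0005,-0.0003]
    - [0.011,0.0005,-0.0003]
  angular:
    - [0,0,0]
    - [0,0,0]
    - [0,0,0]
    - [0,0,0]
    - [0,0,0]
    - [0,0,0]

```text
clock: 27.65
position: [545.7, 94.6, -4.2]
ee_rot: [-0.06, 0.705, 0.06, 0.705]
force: [0.0, 0.5, -1.8]
opening: 54.5
```

Call:
send_rows:
  fingers: [0.05,0.05,0.05]
  dp:
    - [0.001,0,0]
    - [0.001,0,0]
    - [0.001,0,0]
  angular:
    - [0,0,0]
    - [0,0,0]
    - [0,0,0]

```text
clock: 27.95
position: [545.9, 94.6, -4.7]
ee_rot: [-0.06, 0.704, 0.06, 0.705]
force: [-1.3, -0.2, 3.4]
opening: 54.4
```

Call:
send_rows:
  fingers: [0.072,0.072,0.072,0.072,0.072,0.072,0.072,0.072]
  dp:
    - [0,0,0]
    - [0,0,0]
    - [0,0,0]
    - [-0.01,0,0]
    - [-0.03,0,0]
    - [-0.06,0,0]
    - [-0.1,0,0]
    - [-0.1,0,0]
  angular:
    - [0,0,0]
    - [0,0,0]
    - [0,0,0]
    - [0,0,0]
    - [0,0,0]
    - [0,0,0]
    - [0,0,0]
    - [0,0,0]

```text
clock: 28.75
position: [549.8, 94.6, 100.3]
ee_rot: [-0.06, 0.701, 0.059, 0.709]
force: [1.2, -0.2, -0.1]
opening: 71.7
```

Call:
send_rows:
  fingers: [0.072,0.072,0.072,0.072,0.072,0.072,0.072]
  dp:
    - [0,-0.04,-0.02]
    - [0,-0.08,-0.04]
    - [0,-0.12,-0.06]
    - [0,-0.16,-0.08]
    - [0,-0.2,-0.1]
    - [0,-0.24,-0.12]
    - [0,-0.24,-0.12]
  angular:
    - [0,0,0]
    - [0,0,0]
    - [0,0,0]
    - [0,0,0]
    - [0,0,0]
    - [0,0,0]
    - [0,0,0]

```text
clock: 29.45
position: [467.2, -167.4, 95.1]
ee_rot: [-0.058, 0.704, 0.056, 0.705]
force: [0.1, 0.0, -0.2]
opening: 71.7
```

```bash
python3 - <<'E'
from h import *
from station import viewer
s1=viewer.read_camera("scene");t1=viewer.read_camera("top");pickle.dump((s1,t1),open("s11.pkl","wb"))
t=pickle.load(open("top0.pkl","rb"));s=pickle.load(open("scene0.pkl","rb"))
for k in (dict(),dict(hx=32,hy=59),dict(hx=22,hy=50)):
  print(ecc(t,24,t1,52,546,93.1,.1685,**k),ecc(s,24,s1,52,547.2,94.7,.1685,**k))
a=cv2.resize(s1["img"][130:230,230:350],(400,333),interpolation=cv2.INTER_CUBIC);b=cv2.resize(t1["img"][180:280,155:275],(400,333),interpolation=cv2.INTER_CUBIC)
cv2.imwrite("pics/s11.png",np.hstack([a,b]))
E
```

```text
(0.994618757017177, array([0.04, 0.03]), 0.0023) (0.9803041412960392, array([0.17, 0.03]), 0.0006)
(0.9944654957818185, array([ 0.08, -0.  ]), 0.0007) (0.9892405200813874, array([ 0.01, -0.08]), 0.0004)
(0.9934876356496174, array([0.04, 0.05]), 0.0022) (0.9735685276325324, array([0.15, 0.03]), 0.0008)
```

View pics/s11.png

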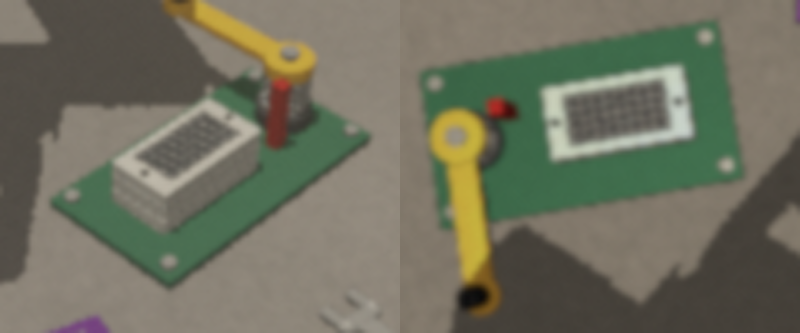

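Call:
send_rows:
  fingers: [0.06,0.06,0.06,0.06,0.06,0.06,0.06,0.06,0.06,0.06]
  dp:
    - [-0.01,0.036,0]
    - [-0.01,0.072,0]
    - [-0.01,0.108,0]
    - [-0.01,0.144,0]
    - [-0.01,0.18,0]
    - [-0.01,0.216,0]
    - [-0.01,0.252,0]
    - [-0.01,0.288,0]
    - [-0.01,0.324,0]
    - [-0.01,0.3595,0]
  angular:
    - [8,0,0]
    - [16,0,0]
    - [24,0,0]
    - [32,0,0]
    - [40,0,0]
    - [48,0,0]
    - [56,0,0]
    - [64,0,0]
    - [72,0,0]
    - [80,0,0]

```text
clock: 30.55
position: [406.0, 193.3, 104.9]
ee_rot: [0.406, 0.579, -0.406, 0.579]
force: [0.5, 0.2, -0.3]
opening: 60.2
```

Call:
send_rows:
  fingers: [0.06,0.06,0.06]
  dp:
    - [0,0,0]
    - [0,0,0]
    - [0,0,0]
  angular:
    - [8,0,0]
    - [10,0,0]
    - [10,0,0]

```text
clock: 30.85
position: [406.3, 192.1, 104.8]
ee_rot: [0.453, 0.543, -0.453, 0.543]
force: [-0.2, -0.2, -0.3]
opening: 60.1
```

```bash
python3 - <<'E'
from h import *
from station import viewer
avg([407.6,192.2,39],-1.4023,8)
show([407.6,192.2,39],-1.4023)
s1=viewer.read_camera("scene");t1=viewer.read_camera("top");pickle.dump((s1,t1),open("s12.pkl","wb"))
a=cv2.resize(s1["img"][80:200,230:350],(400,400),interpolation=cv2.INTER_CUBIC);b=cv2.resize(t1["img"][180:300,120:240],(400,400),interpolation=cv2.INTER_CUBIC)
cv2.imwrite("pics/s12.png",np.hstack([a,b]))
E
```

```text
t 31.2 pos [407.12 190.97 104.85] sd [0.45 0.64 0.01] F [ 0.06 -0.01 -0.3 ] open 59.7 yaw -1.3928
[ 0.0658  0.0007 -0.0011] [ 0.54 -0.    0.02]
t 31.25 pos [407.7 190.2 104.9] F [ 0.4 -0.2  0.2] open 60.1 q [0.19 0.44 1.95 0.   0.75 1.58]
yaw -1.395
[ 0.0659  0.0002 -0.002 ] [ 0.43 -0.    0.  ]
```

View pics/s12.png

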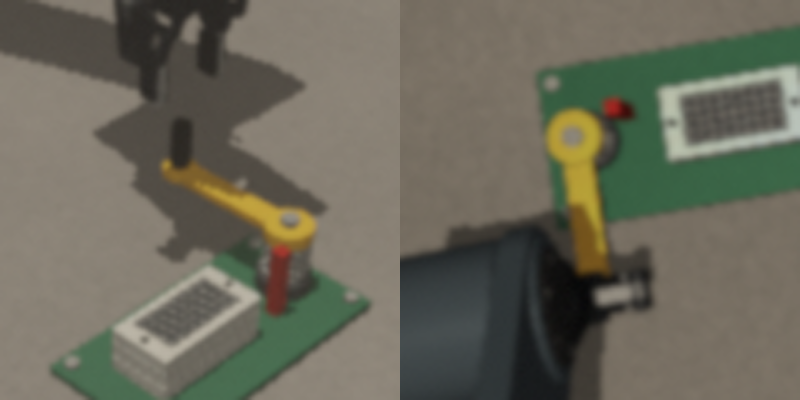

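Call:
send_rows:
  fingers: [0.06,0.06,0.06,0.06,0.06,0.06]
  dp:
    - [0.015,0.0005,-0.001]
    - [0.035,0.0005,-0.001]
    - [0.052,0.0005,-0.001]
    - [0.06,0.0005,-0.001]
    - [0.066,0.0005,-0.001]
    - [0.066,0.0005,-0.001]
  angular:
    - [0.5,0,0]
    - [0.5,0,0]
    - [0.5,0,0]
    - [0.5,0,0]
    - [0.5,0,0]
    - [0.5,0,0]

```text
clock: 31.95
position: [407.9, 191.3, 38.5]
ee_rot: [0.456, 0.54, -0.457, 0.54]
force: [-0.6, 0.5, -0.5]
opening: 60.1
```

Call:
send_rows:
  fingers: [0.04,0.03,0.026,0.026,0.026,0.026]
  dp:
    - [0,0,0]
    - [0,0,0]
    - [0,0,0]
    - [0,0,0]
    - [0,0,0]
    - [0,0,0]
  angular:
    - [0,0,0]
    - [0,0,0]
    - [0,0,0]
    - [0,0,0]
    - [0,0,0]
    - [0,0,0]
  force: 20

```text
clock: 32.55
position: [408.1, 191.4, 39.0]
ee_rot: [0.457, 0.54, -0.456, 0.54]
force: [-0.4, -0.0, -0.1]
opening: 25.8
```

```bash
python3 - <<'E'
from h import *
from station import viewer
avg([407.6,192.2,39],-1.4023,6)
s1=viewer.read_camera("scene")
cv2.imwrite("pics/s13.png",cv2.resize(s1["img"][80:200,230:350],(600,600),interpolation=cv2.INTER_CUBIC))
c=cloud(s1)
m=(abs(c[...,0]-408)<40)&(abs(c[...,1]-192)<40)&(c[...,2]>66)&(s1["img"].max(-1)<80); cc=c[m]; print(cc[np.argsort(cc[:,2])][:8].round(0))
E
```

```text
t 32.8 pos [408.03 191.43  38.89] sd [0.03 0.01 0.05] F [-0.09 -0.05  0.03] open 26.2 yaw -1.4033
[-0.0001 -0.0003 -0.0008] [-0.06  0.   -0.  ]
[[416. 193.  78.]
 [409. 173.  78.]
 [415. 190.  78.]
 [417. 195.  81.]
 [413. 206.  81.]
 [415. 200.  81.]
 [409. 208.  82.]
 [415. 189.  82.]]
```

View pics/s13.png

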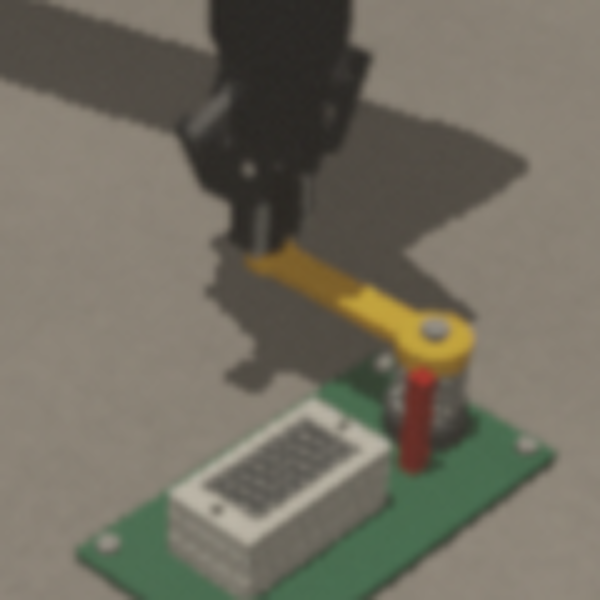

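Call:
send_rows:
  fingers: [0.026,0.026,0.026,0.026,0.026,0.026,0.026,0.026,0.026,0.026]
  dp:
    - [0,0.0003,0.0084]
    - [0,0.0012,0.0167]
    - [0,0.0026,0.0249]
    - [0,0.0046,0.0331]
    - [0,0.0072,0.041]
    - [0,0.0104,0.0488]
    - [0,0.014,0.0563]
    - [0,0.0182,0.0636]
    - [0,0.0229,0.0705]
    - [0,0.0281,0.0771]
  angular:
    - [-4,0,0]
    - [-8,0,0]
    - [-12,0,0]
    - [-16,0,0]
    - [-20,0,0]
    - [-24,0,0]
    - [-28,0,0]
    - [-32,0,0]
    - [-36,0,0]
    - [-40,0,0]

```text
clock: 33.9
position: [447.6, 120.8, 38.7]
ee_rot: [0.244, 0.665, -0.243, 0.663]
force: [-1.4, 5.3, 0.8]
opening: 26.2
```

```bash
python3 - <<'E'
from h import *
from station import viewer
th=np.radians(40); a=.1685+th; P=np.array([525.9,212.3])-120*np.array([np.cos(a),np.sin(a)]); print(P)
avg([P[0],P[1],39],-1.4023+th,6)
s1=viewer.read_camera("scene")
cv2.imwrite("pics/s14.png",cv2.resize(s1["img"][80:200,230:350],(600,600),interpolation=cv2.INTER_CUBIC))
E
```

```text
[448.21231524 120.84168361]
t 34.15 pos [447.86 120.52  38.72] sd [0.35 0.32 0.01] F [-1.54  4.39  0.7 ] open 25.8 yaw -0.7058
[-0.0003  0.0005  0.0001] [-0.09 -0.11  0.02]
```

View pics/s14.png

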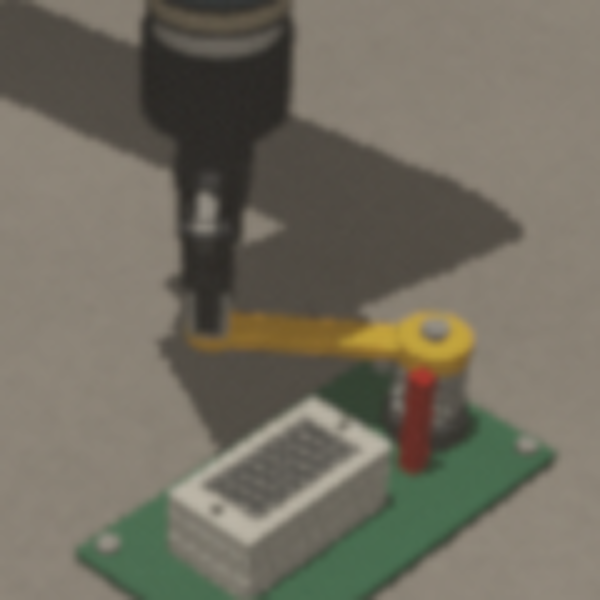

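Call:
send_rows:
  fingers: [0.026,0.026,0.026,0.026,0.026,0.026,0.026,0.026,0.026,0.026]
  dp:
    - [0,0.0003,0.0084]
    - [0,0.0012,0.0167]
    - [0,0.0026,0.0249]
    - [0,0.0046,0.0331]
    - [0,0.0072,0.041]
    - [0,0.0104,0.0488]
    - [0,0.014,0.0563]
    - [0,0.0182,0.0636]
    - [0,0.0229,0.0705]
    - [0,0.0281,0.0771]
  angular:
    - [-4,0,0]
    - [-8,0,0]
    - [-12,0,0]
    - [-16,0,0]
    - [-20,0,0]
    - [-24,0,0]
    - [-28,0,0]
    - [-32,0,0]
    - [-36,0,0]
    - [-40,0,0]

```text
clock: 35.25
position: [520.2, 92.1, 38.3]
ee_rot: [0.002, 0.711, -0.002, 0.703]
force: [-6.9, 1.2, 4.4]
opening: 25.8
```

```bash
python3 - <<'E'
from h import *
th=np.radians(80); a=.1685+th; P=np.array([525.9,212.3])-120*np.array([np.cos(a),np.sin(a)]); print(P)
avg([P[0],P[1],39],-1.4023+th,4)
E
```

```text
[525.17605337  92.30218376]
t 35.4 pos [521.25  91.95  38.35] sd [0.83 0.1  0.04] F [-6.48  0.98  4.33] open 25.9 yaw -0.0052
[-0.0007  0.0004  0.0039] [ 0.05 -0.5   0.01]
```

```bash
python3 - <<'E'
from h import *
from station import viewer
avg([525.2,92.3,39],-.006,6)
s1=viewer.read_camera("scene");t1=viewer.read_camera("top")
cv2.imwrite("pics/s15.png",np.hstack([cv2.resize(s1["img"][80:200,230:350],(400,400),interpolation=cv2.INTER_CUBIC),cv2.resize(t1["img"][160:280,140:260],(400,400),interpolation=cv2.INTER_CUBIC)]))
E
```

```text
t 35.7 pos [520.07  92.06  38.29] sd [0.12 0.02 0.01] F [-7.3   1.12  4.76] open 26.1 yaw -0.0075
[-0.0008  0.0003  0.0051] [-0.09 -0.58  0.  ]
```

View pics/s15.png

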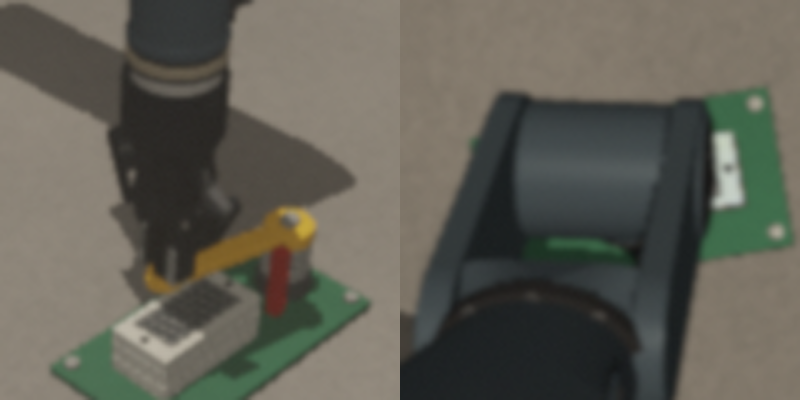

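Call:
send_rows:
  fingers: [0.026,0.026,0.026,0.026,0.026,0.026]
  dp:
    - [-0.003,0,0]
    - [-0.003,0.0002,0.0063]
    - [-0.003,0.0007,0.0125]
    - [-0.003,0.0015,0.0188]
    - [-0.003,0.0026,0.0249]
    - [-0.003,0.0026,0.0249]
  angular:
    - [0,0,0]
    - [-3,0,0]
    - [-6,0,0]
    - [-9,0,0]
    - [-12,0,0]
    - [-12,0,0]

```text
clock: 36.45
position: [544.8, 93.4, 40.4]
ee_rot: [-0.072, 0.708, 0.072, 0.699]
force: [-8.7, -3.1, 2.0]
opening: 26.1
```

```bash
cat > ang.py <<'E'
from h import *
from station import viewer
import sys
avg([546,94,42],.1685,6)
s1=viewer.read_camera("scene");t1=viewer.read_camera("top")
cv2.imwrite("pics/"+sys.argv[1],np.hstack([cv2.resize(s1["img"][80:200,230:350],(400,400),interpolation=cv2.INTER_CUBIC),cv2.resize(t1["img"][160:280,140:260],(400,400),interpolation=cv2.INTER_CUBIC)]))
# arm angle from yellow pixels in the scene view, on the z=72 plane
hsv=cv2.cvtColor(s1["img"],cv2.COLOR_BGR2HSV); m=(hsv[...,0]>17)&(hsv[...,0]<30)&(hsv[...,1]>140)
W=rays(s1,72)[...,:2]; d=W-np.array([526.8,213.0]); r=np.hypot(d[...,0],d[...,1]); m&=(r>26)&(r<105)
dd=d[m]; rr=r[m]; a=np.arctan2(-dd[:,1],-dd[:,0])-.1685
for lo in range(26,105,13):
    k=(rr>=lo)&(rr<lo+13)
    if k.sum()>3: print(lo,k.sum(),np.degrees([a[k].min(),a[k].mean(),a[k].max()]).round(1))
E
python3 ang.py s16.png
```

```text
t 36.7 pos [544.05  93.34  40.39] sd [0.37 0.03 0.01] F [-7.78 -2.76  0.94] open 25.7 yaw 0.2031
[-0.0016  0.0003  0.002 ] [ 1.98 -0.73 -0.04]
26 23 [ 76.  102.9 158.1]
39 19 [ 82.4  94.9 103.9]
52 18 [ 87.5  95.3 103.2]
65 20 [ 88.9  94.8 100.8]
78 13 [90.3 94.5 97.8]
```

View pics/s16.png

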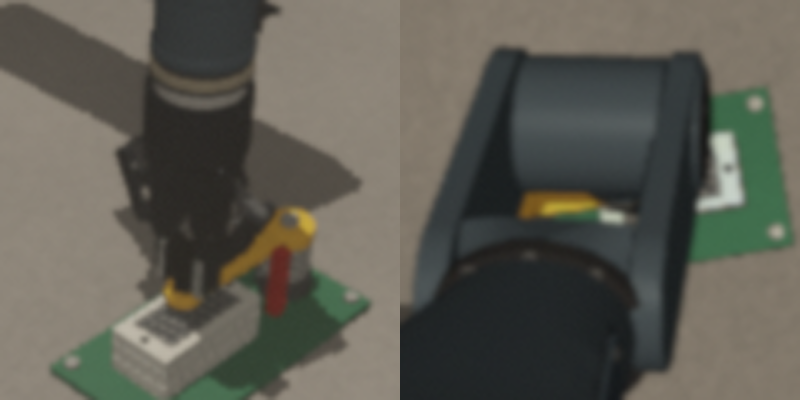

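Call:
send_rows:
  fingers: [0.026,0.026,0.026,0.026,0.026]
  dp:
    - [0,0,0.002]
    - [0,0,0.004]
    - [0,0,0.006]
    - [0,0,0.006]
    - [0,0,0.006]
  angular:
    - [0,0,0]
    - [0,0,0]
    - [0,0,0]
    - [0,0,0]
    - [0,0,0]

```text
clock: 37.35
position: [549.5, 93.7, 40.4]
ee_rot: [-0.072, 0.708, 0.071, 0.699]
force: [-7.4, -5.2, 1.3]
opening: 25.8
```

```bash
python3 ang.py s17.png
```

```text
t 37.6 pos [549.51  93.73  40.39] sd [0.01 0.01 0.01] F [-8.05 -5.3   1.68] open 26.1 yaw 0.2035
[-0.0016  0.001  -0.0034] [ 2.   -0.78  0.02]
26 16 [ 88.5 112.  158.1]
39 13 [ 91.7 100.1 106.9]
52 15 [ 94.2 100.2 105.6]
65 16 [ 93.5  98.  102.5]
78 8 [ 94.8  97.6 100.7]
```

Call:
send_rows:
  fingers: [0.026,0.026,0.026,0.026]
  dp:
    - [0,0,0.001]
    - [0,0,0.002]
    - [0,0,0.003]
    - [0,0,0.003]
  angular:
    - [0,0,0]
    - [0,0,0]
    - [0,0,0]
    - [0,0,0]

```text
clock: 38.15
position: [549.5, 93.8, 40.2]
ee_rot: [-0.073, 0.71, 0.071, 0.696]
force: [-11.8, -8.2, 5.4]
opening: 25.8
```

```bash
python3 ang.py s18.png
```

```text
t 38.4 pos [549.53  93.75  40.24] sd [0.02 0.   0.02] F [-12.29  -7.73   4.95] open 25.9 yaw 0.2043
[-0.0017  0.001  -0.0034] [ 2.05 -1.13  0.02]
26 15 [ 88.5 112.4 158.1]
39 12 [ 95.3 100.8 106.9]
52 14 [ 94.7 100.6 105.6]
65 14 [ 94.4  98.6 102.5]
78 8 [ 94.8  97.6 100.7]
```

Call:
send_rows:
  fingers: [0.022,0.019,0.015,0.01,0.01,0.01]
  dp:
    - [0,0,0]
    - [0,0,0]
    - [0,0,0]
    - [0,0,0]
    - [0,0,0]
    - [0,0,0]
  angular:
    - [0,0,0]
    - [0,0,0]
    - [0,0,0]
    - [0,0,0]
    - [0,0,0]
    - [0,0,0]
  force: 25

```text
clock: 39.15
position: [545.8, 92.9, 40.6]
ee_rot: [-0.073, 0.713, 0.072, 0.694]
force: [-19.2, -11.6, 10.6]
opening: 17.5
```

```bash
python3 ang.py s19.png; sleep 0; python3 ang.py s20.png
```

```text
t 39.4 pos [545.77  92.94  40.57] sd [0.01 0.02 0.01] F [-18.99 -11.35  11.65] open 17.6 yaw 0.2053
[-0.0014  0.001   0.0004] [ 2.11 -1.55  0.02]
26 22 [ 76.  102.7 158.1]
39 23 [ 82.4  95.1 106.9]
52 23 [ 86.9  96.6 105.6]
65 24 [ 88.   95.4 102.5]
78 18 [ 90.3  95.5 100.7]
91 9 [94.2 96.6 98.3]
t 39.8 pos [545.76  92.94  40.56] sd [0.02 0.01 0.01] F [-18.72 -11.22  11.8 ] open 17.6 yaw 0.2053
[-0.0014  0.001   0.0004] [ 2.11 -1.55  0.02]
26 22 [ 76.  101.5 158.1]
39 23 [ 82.4  95.1 106.9]
52 23 [ 86.9  96.6 105.6]
65 24 [ 88.   95.4 102.5]
78 19 [ 88.3  95.1 100.7]
91 9 [94.2 96.6 98.3]
```

View pics/s20.png

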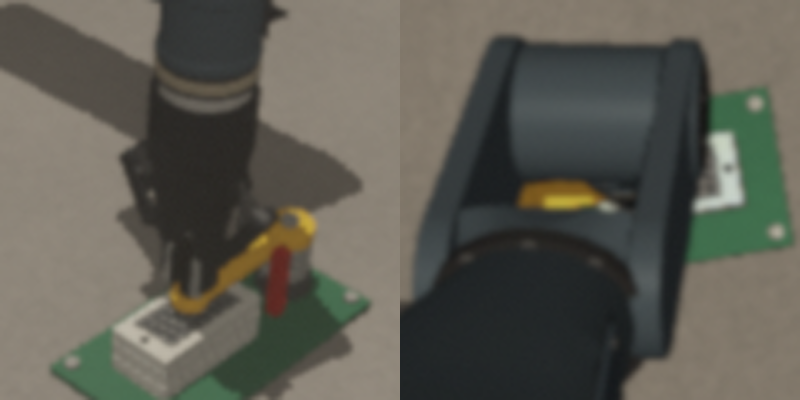

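```bash
python3 - <<'E'
import cv2,numpy as np
a=cv2.imread("pics/s18.png")[180:330,120:340];b=cv2.imread("pics/s20.png")[180:330,120:340]
cv2.imwrite("pics/cmp.png",cv2.resize(np.hstack([a,b]),(800,273)))
E
```

```text
(no output)
```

View pics/cmp.png

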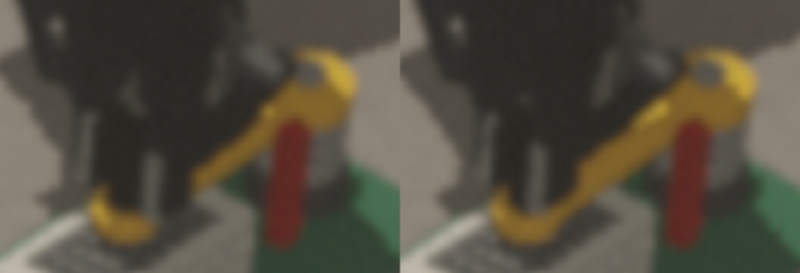

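```bash
python3 - <<'E'
from h import *
from station import viewer,env
s0=pickle.load(open("scene0.pkl","rb")); s1,_=pickle.load(open("s11.pkl","rb"))
s=viewer.read_camera("scene")
for n,(u0,v0,u1,v1) in dict(pile_end=(240,185,280,215),spanner=(325,215,387,263),jar=(258,268,290,306),rail=(185,163,215,200)).items():
    ref=s1 if n=="pile_end" else s0
    A=ref["img"][v0:v1,u0:u1].astype(np.float32).mean(-1);B=s["img"][v0:v1,u0:u1].astype(np.float32).mean(-1)
    print(n,cv2.phaseCorrelate(A,B), abs(A-B).mean())
print(env.job_done())
E
```

```text
pile_end ((0.19836890000989982, 0.09392433090667751), 0.9327389168739318) 1.6644447
spanner ((-0.009733056668537188, -0.02118885840502216), 0.9468827378004789) 4.839047
jar ((-0.013575892587130767, -0.0006743485059672594), 0.9724866043776274) 4.3977523
rail ((0.03239252497120226, 0.02210316388033462), 1.0104251452287039) 4.4393406
the job is handed in; nothing more can be done
None
```

Both loose plates are stacked on the bolted plate, and the arm finished gripping the black post with the yellow arm against its stop. I handed the job in at about 40 s of the 72 s allowed.

**Pile:** The first plate went down about 1.6 mm off in x and 1.7 mm off in y. I lifted it and set it again, which left about 0.4 mm and 0.2 mm. The top plate measured within about 0.2 mm and 0.1° of the bolted plate in both cameras. After the swing only one end of the pile was visible, and it showed no movement beyond about 0.2 pixel.

**Retaining arm:** The post stopped moving at about 1.57 rad while the push kept rising, so I took that as the stop. The gripper is closed on the post (17.6 mm), holding about 20 N against the spring's roughly 8 N.

**Other objects:** The socket rail, jar and spanner had not moved in the images. I did not touch either purple look-alike.

**Problems along the way:**
- **Height error:** The reported tool height read about 35–45 mm below the real fingertips. The first grasp closed in the air above the plate, so I set heights from depth images and contact force instead.
- **Placing force:** Re-setting the first plate pressed down with about 33 N at the wrist, under the limits.
- **Arm-angle check:** My estimate of the arm angle from its yellow colour read about 95°, because the arm was partly hidden. I relied on the stall, the force and the post position instead.

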